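Find the lean of a tablet rest with a pendulum angle gauge

ROBOT

A 6-joint arm with a two-finger parallel gripper is mounted at the origin on the work surface. World frame = base frame: x ahead of the robot, y to its left, z up, the work surface at z = 0. Lengths are in m, angles in rad, forces in N, time in s.
With the tool pointing down it reaches from about 0.325 to 0.75 m from the base axis. Payload 7.6 kg.
Tool frame: the origin (TCP) lies at the very end of the fingers, on their centre line; the grasp point (between the pads) lies 19 mm behind it; z points along the fingers, x is the direction in which the jaws open and shut, and the axes are right-handed (so a half turn about z gives the same grasp; the last joint's range is limited). The gripper opens to 85 mm and grips with 20 to 120 N. Pads are 22 mm wide; open, the fingers measure 114 mm over their backs; the gripper's body (76 mm by 85 mm) begins 54 mm behind the grasp point. The pads swing forward as they close: fully open they stand 13 mm farther back than shut.
Start: joints at [1.227, 0.052, 1.401, -0, 1.689, -0.07], TCP at [0.142, 0.505, 0.195] pointing down, gripper open.
Joint ranges: [-2.9, 2.9], [-0.91, 2.17], [0.12, 2.37], [-1.06, 4.2], [0.26, 2.73], [-2.93, 2.93]. Speed limits (rad/s): [2.57, 2.57, 3.01, 3.14, 3.14, 3.14].

INTERFACE

Orientations are given as a unit quaternion [x, y, z, w].
In Python, from cell import get_state, read_camera, camera_params, sign_off gives the robot as it stands.
- The arm moves only by the tool servo_tool, never from a script. Its argument "commands" is text: rows parted by semicolons, each of 7 numbers parted by spaces: the opening, from 0 (shut) to 1 (fully open), then the shift along the world's x, y, z in m, then the turn, a rotation vector about the world's x, y, z in degrees. A call has 1 to 5 rows; each row is the pose to reach, as a shift and turn from the pose measured when the call began; what a row does not reach only later rows make up. A row lasts 1/10 s, in which the tool goes at most 50 mm and 8.59 degrees, less where a joint would pass 70% of its speed; a pose out of reach is approached as far as the arm can. A call with a gripper value outside its range is refused whole. The fingers move at their own pace and stop on an object; the grip force is fixed at half the most. Time passes only in rows, so rows that repeat a pose let the fingers close. It gives the time, the measured TCP pose, the force and the opening at its end, in the units of the state.
- get_state(): the state, without advancing time (a new reading comes with each control period).
- read_camera(name): name is "side" or "top" or "wrist"; returns the picture (384x512x3 uint8, red, green, blue); there is no depth.
- camera_params(name): a dict with "fx", "fy", "cx", "cy" (pixels), "dist" ([k1, k2, p1, p2, k3] as OpenCV has them; the pictures are not rectified), "R" (3x3) and "t" (3): a world point X has camera coordinates R X + t; the wrist camera has in their place "hand_eye" (4x4, takes a point from camera to tool coordinates, whose origin is the TCP and whose axes are the tool frame's). Camera axes: x right, y down, z forward; pixel columns grow to the right and rows downward; lengths in m; the calibration is good to about 2 mm. A picture is of the moment at which its call begins: read the wrist's pose just before it. camera_params takes no time and is no camera call.
- sign_off(): hands the job in, once; it reports no verdict.
The state is a dict: "clock": time; "joint_pos": joint angles; "qvel": joint speeds; "joint_torque": joint torques, N m; "eef_pos": TCP position; "ee_rot": TCP orientation; "contact_force": force on the tool from outside, world axes, zero at the start; "torque": the same for the moment, N m; "finger_gap": finger opening in m.
Only numpy, scipy, OpenCV 4.12 (cv2) and the standard library are available. Lean on these libraries where they do the work, as an engineer would, in place of code of your own. Each camera call takes 0.05 s, during which the arm holds its last target.

TASK

Pick up the angle gauge and gently stand it level on top of the half-round wood offcut, its long foot square across the ridge. Then rock it on the rounded top until the hanging black pointer settles on the red mark, and finish while still holding it there, the flat of its foot pressed lightly on the wood, so that the spot can be marked. Leave the other things on the desk where they are.

Things in the scene. Friction and masses are not known exactly. Their poses are not given: they have to be found in the camera images.
- gauge: Pendulum angle gauge, about 0.37 kg, upright. Origin: centre of the foot's underside. z up, x out of the dial (starts roughly to world +x), y along the foot. Flat foot 44 (x) by 96 (y) by 10 mm. Round black housing, radius 46, centred 60 mm up; with its yellow rim spans x -11 to +18 mm. Yellow grip on top: 26 mm along x (grasp across this), 44 along y, 112 to 150 mm up.
- gauge_grip (a point): Centre of the yellow grip block, 131 mm above the underside of the foot on the gauge's z axis; axes as the gauge.
- pointer (a joint): Angle (rad) of the freely hanging black pointer in the gauge, about the gauge's x axis through the dial centre, 60 mm up. 0 when the gauge is upright; positive when the tip lies to the gauge's +y. It hangs plumb: leaning the gauge's top to its own +y by some angle makes it read plus that angle. Swings with a period of about 0.3 s, settles in about 1 s.
- marker (a joint): Angle (rad) of the red mark on the dial, about the same axis and in the same sense as the pointer, so the pointer is on the mark when both read the same. Set for the job, 0.20 to 0.42, held by a stiff friction; it must not be turned. The mark is 4.5 mm wide, 14 mm long, centred 35 mm from the dial centre.
- pointer_tip (a point): Tip of the pointer, 36 mm from the dial centre.
- mark_mid (a point): Point on the middle line of the red mark, 36 mm from the dial centre, in the pointer's plane.
- stock: Half-round wood offcut on a thin plywood base, stuck fast to the desk. Origin: centre of the underside of the base. Base 80 mm (x) by 116 mm (y) by 12 mm high; the half-round is a half cylinder of radius 45 mm, 80 mm long along the body's x, its axis 12 mm above the desk, its top line 57 mm above the desk.
- ridge_top (a point): Middle of the top line of the half-round, 57 mm above the desk.
- ridge_axis (a point): Middle of the axis of the half-round (centre of its curvature), 12 mm above the desk.
- tape_roll: Bystander: blue ring of tape lying flat, 68 mm across, 24 mm high; origin at the centre of its underside.
- mug: Bystander: white mug, 80 mm across, 90 mm high; origin at the centre of its underside.
- screwdriver: Bystander: wood-handled screwdriver lying on the desk; origin under its middle.
- offcut: Bystander: pale wood block 90 by 45 by 40 mm; origin at the centre of its underside.
Mind the look-alikes: they are no part of the job. There is more than one size of the gauge; the one meant has the size given above.

How it is judged:
By the outcome, as a careful person would: the job done as asked, in the order asked, and still so for the second after the job is handed in, while the arm keeps its last pose, push and grip.
It also fails if it takes over 64 s, if anything falls off the work surface, if the arm or the gripper's body presses on something with over 40 N, if the wrist force passes 120 N, or if a joint passes its speed limit or range.

## Working session

There is one attempt and no reset: what is moved stays moved. The work goes in short steps, Python scripts to look and compute and a tool call to move; the robot and the scene stay as the last step left them, time stands still between calls to the robot, and variables do not carry over. Pictures are saved under pics/ and viewed, and the job is handed in when it is done.

Besides the shell and the picture viewer there is one more tool, called after "Emit:" as name(argument=value, ...), one argument or row to a line, values as JSON. servo_tool: Moves the arm, as the interface text tells. Its arguments: {"type":"object","properties":{"commands":{"type":"string"}},"required":["commands"]}

```bash
mkdir -p pics; ls; python3 - <<'E'
from cell import *
import cv2
s=get_state()
for k,v in s.items(): print(k,v)
for n in ["side","top","wrist"]:
    im=read_camera(n); cv2.imwrite(f"pics/{n}0.png",im[:,:,::-1]); print(n,camera_params(n))
E
```

```text
pics
clock 0.0
joint_pos [ 1.22666490e+00  5.28583515e-02  1.40172862e+00  3.10845458e-05
  1.68863187e+00 -7.02843388e-02]
qvel [ 4.17348722e-04 -2.82041073e-04 -5.88325903e-04 -1.43884668e-03
 -9.63166362e-04 -7.94283999e-05]
joint_torque [ 3.40079896e-04 -3.81662750e+01 -3.60189271e+01  1.08193552e-05
  5.92810495e-03  6.24970812e-05]
eef_pos [0.1418158  0.50510155 0.19455923]
ee_rot [ 7.97004651e-01  6.03972620e-01 -6.89365928e-04  4.31437801e-04]
contact_force [-0.01467189 -0.77167002  0.28468981]
torque [ 0.03194507 -0.00078816  0.03118059]
finger_gap 0.08529192075869142
side {'fx': 368.68709854430693, 'fy': 368.68709854430693, 'cx': 249.42027461144176, 'cy': 188.4123123377738, 'dist': array([-0.06938409,  0.        ,  0.        ,  0.        ,  0.        ]), 'R': array([[ 0.9485096 , -0.31616513,  0.01921325],
       [-0.16206916, -0.53654203, -0.82816438],
       [ 0.27214541,  0.78240799, -0.56015588]]), 't': array([-0.51560755,  0.18543117,  0.80507829])}
top {'fx': 382.397268767659, 'fy': 382.397268767659, 'cx': 258.3094204323529, 'cy': 188.5753091184729, 'dist': array([0.04270359, 0.        , 0.        , 0.        , 0.        ]), 'R': array([[-0.01146617, -0.99989649, -0.00869122],
       [-0.99361167,  0.01236912, -0.11217332],
       [ 0.11226921,  0.0073495 , -0.99365065]]), 't': array([0.0071945 , 0.57909979, 1.16749953])}
wrist {'fx': 285.91026767919953, 'fy': 285.91026767919953, 'cx': 257.5607646442906, 'cy': 192.81524790686905, 'dist': array([-0.07259007,  0.        ,  0.        ,  0.        ,  0.        ]), 'hand_eye': array([[ 9.99999142e-01,  9.40261727e-04, -9.11661086e-04,
         1.91802037e-04],
       [-6.56998321e-04,  9.62335071e-01,  2.71865370e-01,
        -6.82158442e-02],
       [ 1.13294804e-03, -2.71864538e-01,  9.62334863e-01,
        -1.78448167e-01],
       [ 0.00000000e+00,  0.00000000e+00,  0.00000000e+00,
         1.00000000e+00]])}
```

View pics/side0.png

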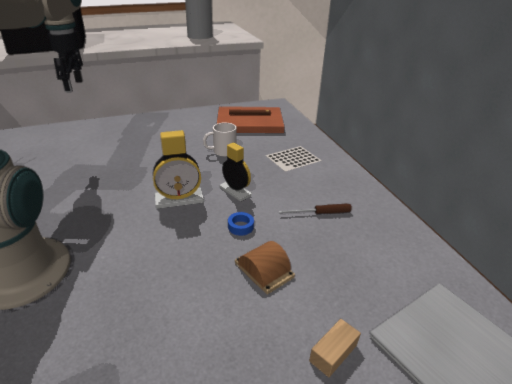

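View pics/top0.png

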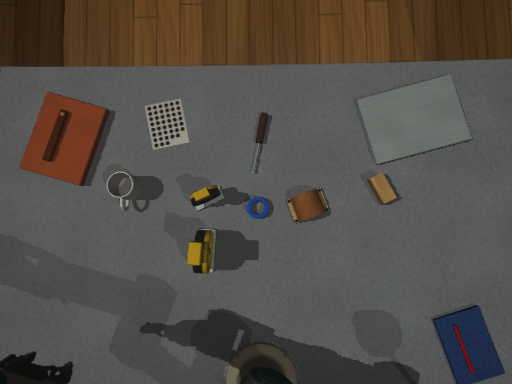

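View pics/wrist0.png

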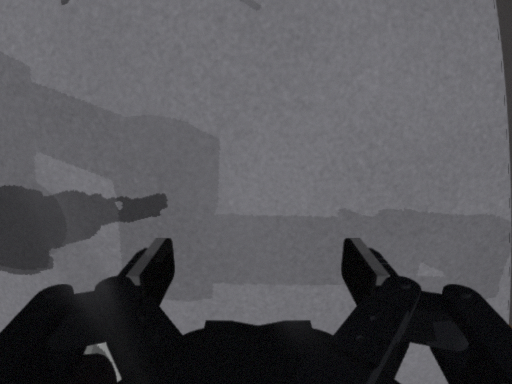

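```bash
cat > h.py <<'E'
import numpy as np, cv2
from cell import *
from scipy.optimize import least_squares
from scipy.spatial.transform import Rotation as Rn
def KD(n):
    p=camera_params(n); K=np.array([[p['fx'],0,p['cx']],[0,p['fy'],p['cy']],[0,0,1]]); return p,K,np.array(p['dist'])
def ext(n,s=None):
    p,K,D=KD(n)
    if n!='wrist': return p['R'],p['t'],K,D
    Rt=Rn.from_quat(s['ee_rot']).as_matrix(); H=p['hand_eye']
    Rc=Rt@H[:3,:3]; c=Rt@H[:3,3]+np.array(s['eef_pos'])
    return Rc.T,-Rc.T@c,K,D
def proj(n,X,s=None):
    R,t,K,D=ext(n,s)
    X=np.atleast_2d(np.asarray(X,float))
    return cv2.projectPoints(X.reshape(-1,1,3),cv2.Rodrigues(R)[0],t,K,D)[0].reshape(-1,2)
def ray(n,px,s=None):
    R,t,K,D=ext(n,s)
    u=cv2.undistortPoints(np.array([[px]],float),K,D)[0,0]
    d=R.T@np.array([u[0],u[1],1]); return -R.T@t,d/np.linalg.norm(d)
def onz(n,px,z,s=None):
    c,d=ray(n,px,s); return c+d*(z-c[2])/d[2]
def tri(obs): # list of (n,px,s)
    A=np.zeros((3,3));b=np.zeros(3)
    for n,px,s in obs:
        c,d=ray(n,px,s);P=np.eye(3)-np.outer(d,d);A+=P;b+=P@c
    X=np.linalg.solve(A,b); return X,[float(np.linalg.norm(proj(n,X,s)[0]-px)) for n,px,s in obs]
def crop(im,x0,y0,x1,y1,k,name):
    c=cv2.resize(im[y0:y1,x0:x1,::-1],None,fx=k,fy=k,interpolation=cv2.INTER_CUBIC); cv2.imwrite('pics/'+name,c)
E
python3 - <<'E'
import cv2,numpy as np
a=cv2.imread('pics/side0.png');b=cv2.imread('pics/top0.png')
def c(im,x0,y0,x1,y1,k,n): cv2.imwrite(n,cv2.resize(im[y0:y1,x0:x1],None,fx=k,fy=k,interpolation=cv2.INTER_CUBIC))
c(a,140,120,300,300,3.3,'pics/s_c.png'); c(b,170,170,350,290,4.4,'pics/t_c.png')
from h import *
print(ext('side')[0].T@-ext('side')[1],ext('top')[0].T@-ext('top')[1])
for n,px,z in [('top',(202,252),0.15),('top',(206,196),.1),('top',(308,205),.057),('top',(258,207),.02)]: print(px,onz(n,px,z))
E
```

```text
[ 0.30001302 -0.6934252   0.61444332] [ 0.44440855 -0.00854974  1.22510873]
(202, 252) [0.3906999  0.15770097 0.15      ]
(206, 196) [0.55137226 0.15463042 0.1       ]
(308, 205) [ 0.52403232 -0.15105555  0.057     ]
(258, 207) [0.52210234 0.00201032 0.02      ]
```

View pics/s_c.png

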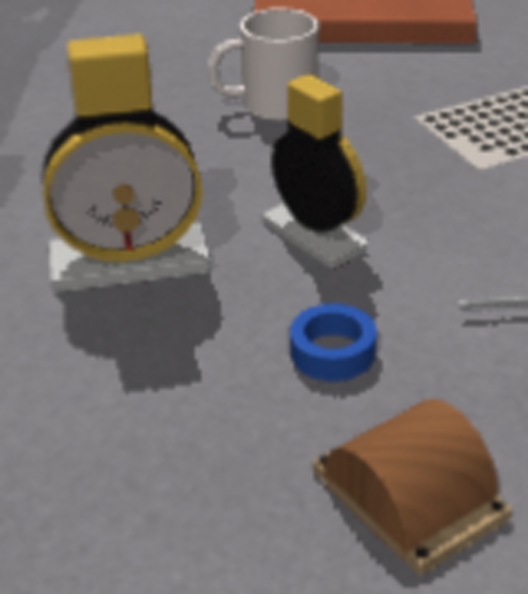

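View pics/t_c.png

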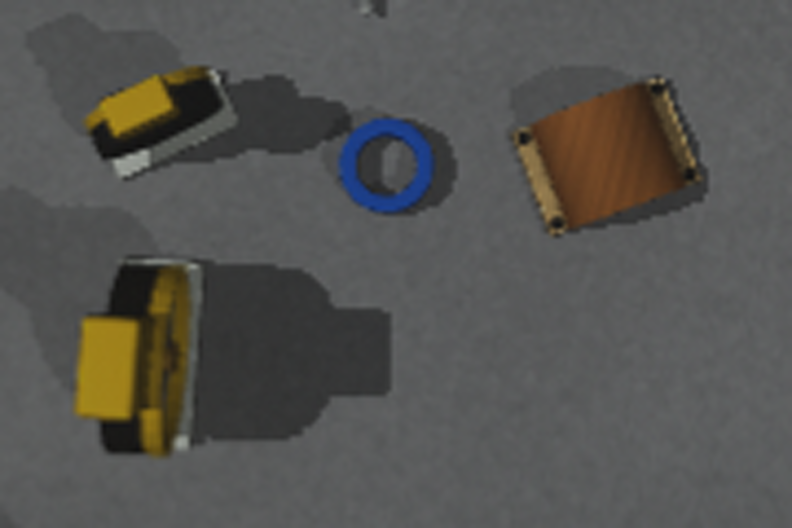

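```bash
cat > fit.py <<'E'
from h import *
def gpts(p,L,zoff=0):
    x,y,yaw=p; c,s=np.cos(yaw),np.sin(yaw); L=np.array(L,float)
    return np.c_[x+c*L[:,0]-s*L[:,1], y+s*L[:,0]+c*L[:,1], L[:,2]+zoff]
def fit(obs,p0):
    # obs: list of (cam,px,local,s)
    def f(p): return np.concatenate([proj(n,gpts(p,[l]),s)[0]-px for n,px,l,s in obs])
    r=least_squares(f,p0,x_scale=[.01,.01,.1],loss='soft_l1'); return r.x,f(r.x).reshape(-1,2)
E
python3 - <<'E'
from fit import *
s=lambda u,v:(140+u/3.3-.35,120+v/3.3-.35)
t=lambda u,v:(170+u/4.4-.4,170+v/4.4-.4)
# gauge: grip top corners; +x = image up in top, +y = image left
obs=[('top',t(98,108),(.013,.022,.15),None),('top',t(160,74),(.013,-.022,.15),None),('top',t(174,102),(-.013,-.022,.15),None),('top',t(108,138),(-.013,.022,.15),None),
('top',t(122,181),(-.022,.048,0),None),('top',t(237,117),(-.022,-.048,0),None),
('side',s(289,92),(-.013,.022,.15),None),('side',s(304,76),(.013,.022,.15),None),('side',s(342,95),(.013,-.022,.15),None),('side',s(321,110),(-.013,-.022,.15),None),
('side',s(330,267),(-.022,-.048,0),None),('side',s(366,243),(.022,-.048,0),None)]
p,r=fit(obs,[.53,.15,.5]); print('gauge',p,np.degrees(p[2])); print(r.round(1))
# stock
obs=[('top',t(516,132),(.04,.058,.012),None),('top',t(556,236),(-.04,.058,.012),None),('top',t(660,76),(.04,-.058,.012),None),('top',t(702,184),(-.04,-.058,.012),None),
('side',s(316,462),(-.04,.058,.012),None),('side',s(420,566),(-.04,-.058,.012),None),('side',s(511,510),(.04,-.058,.012),None)]
p,r=fit(obs,[.52,-.15,.4]); print('stock',p,np.degrees(p[2])); print(r.round(1))
E
```

```text
gauge [0.5528579  0.16354266 0.47137489] 27.00779166833103
[[-0.6 -0.7]
 [-0.8 -0.2]
 [ 0.2  1.5]
 [ 1.2  0.6]
 [ 0.1  0.7]
 [ 0.7  1.4]
 [-1.6 -3.1]
 [ 0.8 -1.2]
 [ 0.5 -1.6]
 [-0.1 -3. ]
 [ 1.2  0.6]
 [ 1.2  1.7]]
stock [ 0.52613309 -0.15638885  0.3343011 ] 19.154041832573736
[[-0.5  0.1]
 [-0.8  0.2]
 [ 1.   0.5]
 [ 0.5 -0.4]
 [-0.9 -0.5]
 [ 0.2  0.2]
 [ 0.7 -0.1]]
```

```bash
python3 - <<'E'
import cv2
a=cv2.imread('pics/side0.png');b=cv2.imread('pics/top0.png')
cv2.imwrite('pics/s_c2.png',cv2.resize(a[135:210,210:270],None,fx=8,fy=8,interpolation=cv2.INTER_CUBIC))
cv2.imwrite('pics/t_c2.png',cv2.resize(b[175:220,180:235],None,fx=12,fy=12,interpolation=cv2.INTER_CUBIC))
E
```

```text
(no output)
```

View pics/s_c2.png

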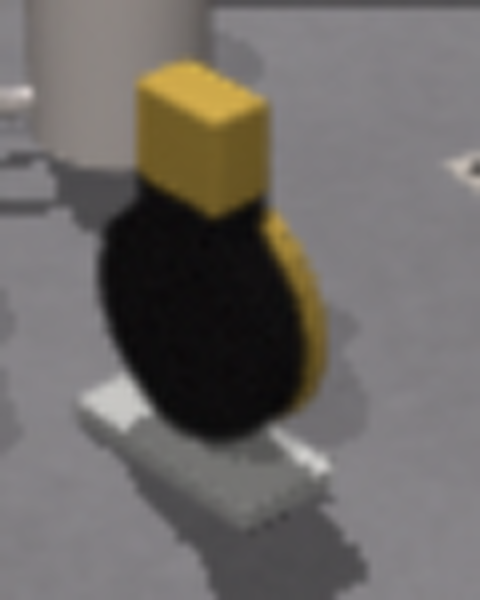

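View pics/t_c2.png

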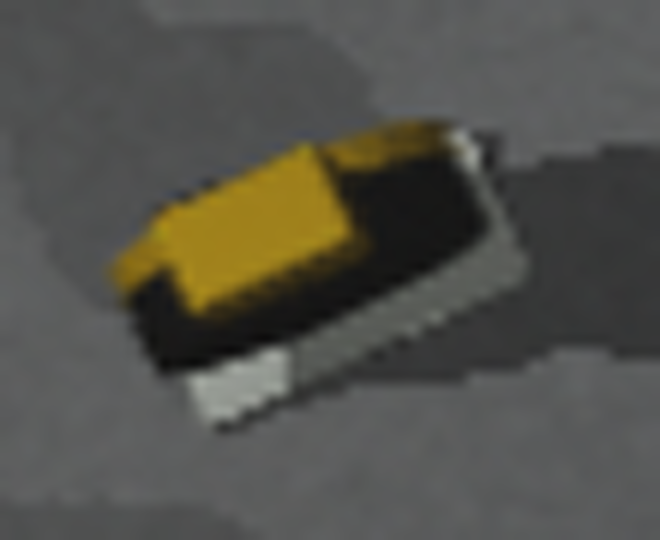

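```bash
cat > ff.py <<'E'
from fit import *
s=lambda u,v:(210+u/8-.44,135+v/8-.44)
t=lambda u,v:(180+u/12-.46,175+v/12-.46)
obs=[('top',t(155,222),(.013,.022,.15)),('top',t(312,145),(.013,-.022,.15)),('top',t(355,237),(-.013,-.022,.15)),('top',t(198,312),(-.013,.022,.15)),
('top',t(213,433),(-.022,.048,0)),('top',t(525,268),(-.022,-.048,0.005)),
('side',s(137,85),(-.013,.022,.15)),('side',s(190,60),(.013,.022,.15)),('side',s(270,100),(.013,-.022,.15)),('side',s(213,127),(-.013,-.022,.15)),
('side',s(213,217),(-.013,-.022,.112)),
('side',s(80,415),(-.022,.048,.0)),('side',s(247,530),(-.022,-.048,0)),('side',s(330,485),(.022,-.048,0))]
def f(p):
    return np.concatenate([proj(n,gpts(p[:3],[np.array(l)*p[3]]))[0]-px for n,px,l in obs])
r=least_squares(f,[.55,.15,.5,1],x_scale=[.01,.01,.1,.1],loss='soft_l1');print(r.x);print(f(r.x).reshape(-1,2).round(1))
X=[tri([('top',obs[i][1],None),('side',obs[j][1],None)]) for i,j in [(0,7),(1,8),(2,9),(3,6),(4,11),(5,12)]]
for x in X: print(np.round(x[0],4),np.round(x[1],1))
print([np.linalg.norm(X[i][0]-X[j][0]).round(4) for i,j in [(0,1),(1,2),(2,3),(3,0),(4,5)]])
E
python3 ff.py
```

```text
[0.55375768 0.16387217 0.43190115 0.98306021]
[[-1.  -0.2]
 [-0.1 -0.3]
 [ 0.   0.1]
 [-0.8  0.4]
 [-0.3 -0.1]
 [ 0.3  0.9]
 [-0.5 -0.2]
 [-0.   0.2]
 [ 0.5  0.6]
 [ 0.5  0.2]
 [ 0.5  1.1]
 [-0.4  0.6]
 [-0.1  0.2]
 [ 0.6 -0. ]]
[0.5555 0.1857 0.1496] [0. 0.]
[0.5731 0.1488 0.15  ] [0.1 0.1]
[0.5507 0.139  0.1482] [0.3 0.3]
[0.534  0.1758 0.148 ] [0.1 0.1]
[0.5146 0.1962 0.0032] [0.2 0.2]
[ 0.5561  0.1139 -0.0011] [0.4 0.5]
[np.float64(0.0409), np.float64(0.0245), np.float64(0.0404), np.float64(0.0237), np.float64(0.0922)]
```

Emit:
servo_tool(
  commands="1 0.19 -0.16 0.09 0 0 -24;1 0.19 -0.16 0.09 0 0 -24;1 0.19 -0.16 0.09 0 0 -24;1 0.19 -0.16 0.09 0 0 -24;1 0.19 -0.16 0.09 0 0 -24",
)

```text
clock: 0.65
eef_pos: [0.3227, 0.3522, 0.2805]
ee_rot: [0.905, 0.425, -0.001, 0.0]
contact_force: [0.6, 0.1, -0.1]
finger_gap: 0.0854
```

Emit:
servo_tool(
  commands="1 0.19 -0.18 0 0 0 -24;1 0.19 -0.18 0 0 0 -24;1 0.19 -0.18 0 0 0 -24;1 0.19 -0.18 0 0 0 -24;1 0.19 -0.18 0 0 0 -24",
)

```text
clock: 1.15
eef_pos: [0.5041, 0.1798, 0.2803]
ee_rot: [0.974, 0.228, -0.001, 0.0]
contact_force: [0.4, 0.4, 0.2]
finger_gap: 0.0856
```

Emit:
servo_tool(
  commands="1 0.065 -0.062 0 0 0 0;1 0.065 -0.062 0 0 0 0;1 0.065 -0.062 0 0 0 0;1 0.065 -0.062 0 0 0 0",
)

```text
clock: 1.55
eef_pos: [0.5693, 0.1171, 0.2794]
ee_rot: [0.974, 0.227, -0.002, -0.0]
contact_force: [0.4, 1.2, 0.2]
finger_gap: 0.0857
```

```bash
python3 - <<'E'
from h import *
import pickle
s=get_state(); im=read_camera('wrist'); cv2.imwrite('pics/w1.png',im[:,:,::-1]); pickle.dump(s,open('s1.pkl','wb'))
print(s['clock'],s['eef_pos'],s['ee_rot'],s['joint_pos'])
E
```

```text
1.55 [0.56925326 0.11713599 0.2793861 ] [ 9.73947822e-01  2.26766400e-01 -1.61387690e-03 -1.89611250e-04] [ 1.39355618e-01  2.15506520e-01  1.05656795e+00  9.37706751e-05
  1.87276690e+00 -3.18129858e-01]
```

View pics/w1.png

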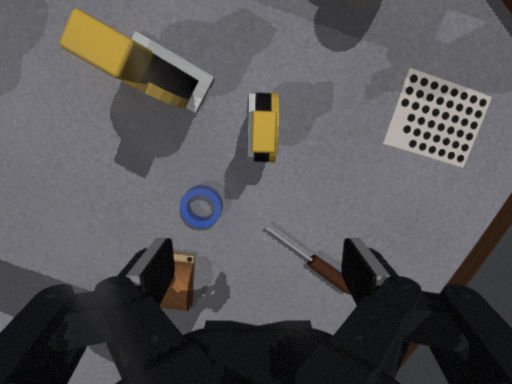

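```bash
python3 - <<'E'
import cv2
a=cv2.imread('pics/w1.png')
cv2.imwrite('pics/w1c.png',cv2.resize(a[80:170,230:300],None,fx=8,fy=6.6,interpolation=cv2.INTER_CUBIC))
E
```

```text
(no output)
```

View pics/w1c.png

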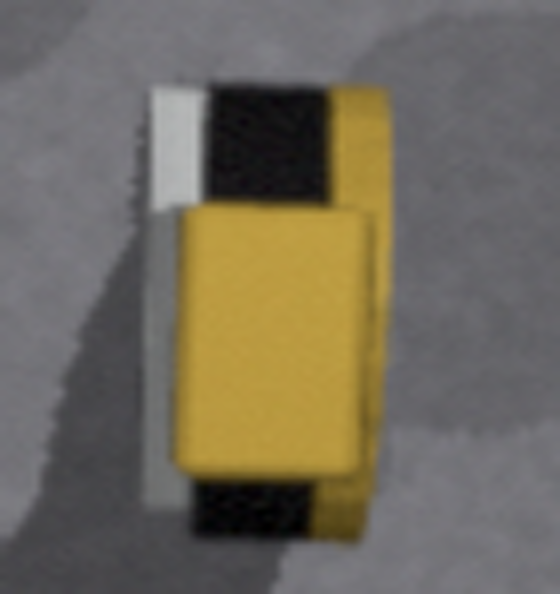

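```bash
python3 - <<'E'
from fit import *
import pickle
s1=pickle.load(open('s1.pkl','rb'))
w=lambda u,v:(230+u/8-.44,80+v/6.6-.42)
s=lambda u,v:(210+u/8-.44,135+v/8-.44)
t=lambda u,v:(180+u/12-.46,175+v/12-.46)
W=[('wrist',w(184,207),(-.013,.022,.15),s1),('wrist',w(366,207),(.013,.022,.15),s1),('wrist',w(358,475),(.013,-.022,.15),s1),('wrist',w(176,472),(-.013,-.022,.15),s1),('wrist',w(150,87),(-.022,.048,.01),s1)]
p,r=fit(W,[.55,.16,.45]);print(p,np.degrees(p[2]),r.round(2))
obs=[('top',t(155,222),(.013,.022,.15)),('top',t(312,145),(.013,-.022,.15)),('top',t(355,237),(-.013,-.022,.15)),('top',t(198,312),(-.013,.022,.15)),
('side',s(137,85),(-.013,.022,.15)),('side',s(190,60),(.013,.022,.15)),('side',s(270,100),(.013,-.022,.15)),('side',s(213,127),(-.013,-.022,.15)),
('side',s(80,415),(-.022,.048,.0)),('side',s(247,530),(-.022,-.048,0)),('side',s(330,485),(.022,-.048,0))]
p,r=fit(W+[o+(None,) for o in obs],[.55,.16,.45]);print(p,np.degrees(p[2]),r.round(2))
# tri grip corners wrist+side / wrist+top
for a,b in [(0,('side',s(137,85))),(1,('side',s(190,60))),(2,('side',s(270,100))),(3,('side',s(213,127)))]:
    print(tri([(W[a][0],W[a][1],s1),(b[0],b[1],None)]))
Rt=Rn.from_quat(s1['ee_rot']).as_matrix();print(np.degrees(np.arctan2(Rt[1,0],Rt[0,0])),Rt.round(4))
E
```

```text
[0.55331892 0.16379748 0.43561228] 24.95874535210488 [[-0.96 -1.11]
 [ 1.27 -0.51]
 [ 0.7   0.99]
 [-0.67  0.88]
 [-0.15 -0.07]]
[0.55332435 0.16352663 0.42942166] 24.60404865248875 [[-0.93 -0.95]
 [ 1.28 -0.18]
 [ 0.46  1.29]
 [-0.9   1.03]
 [-0.03  0.01]
 [-1.16 -0.16]
 [-0.05 -0.35]
 [ 0.16  0.24]
 [-0.97  0.64]
 [-0.75 -0.96]
 [-0.17 -0.67]
 [ 0.52 -0.08]
 [ 0.41 -0.46]
 [-0.74  0.64]
 [-0.14  0.46]
 [ 0.8   0.15]]
(array([0.5339064 , 0.17758005, 0.14710604]), [0.3299075081326411, 0.12521414986130003])
(array([0.55555673, 0.18806624, 0.14839052]), [0.6038371465671839, 0.22664190280587518])
(array([0.57322121, 0.1499198 , 0.14944252]), [0.06506716652342784, 0.02596988013330351])
(array([0.55054543, 0.13943983, 0.14801004]), [0.5546509126365476, 0.22465496651227804])
26.213672950161225 [[ 8.971e-01  4.417e-01 -3.200e-03]
 [ 4.417e-01 -8.972e-01 -4.000e-04]
 [-3.100e-03 -1.100e-03 -1.000e+00]]
```

Emit:
servo_tool(
  commands="1 -0.016 0.0465 -0.05 0 0 -1.4;1 -0.016 0.0465 -0.09 0 0 -1.4;1 -0.016 0.0465 -0.09 0 0 -1.4;1 -0.016 0.0465 -0.09 0 0 -1.4",
)

```text
clock: 2.0
eef_pos: [0.5518, 0.1651, 0.1898]
ee_rot: [0.976, 0.217, -0.002, -0.0]
contact_force: [-0.3, -1.1, 0.3]
finger_gap: 0.0854
```

Emit:
servo_tool(
  commands="1 0 0 -0.04 0 0 0;1 0 0 -0.074 0 0 0;1 0 0 -0.074 0 0 0;1 0 0 -0.074 0 0 0",
)

```text
clock: 2.4
eef_pos: [0.5532, 0.1651, 0.1191]
ee_rot: [0.976, 0.216, -0.0, -0.0]
contact_force: [-0.0, -0.0, 0.7]
finger_gap: 0.0855
```

```bash
python3 - <<'E'
from h import *
import pickle
s=get_state(); im=read_camera('wrist'); cv2.imwrite('pics/w2.png',im[:,:,::-1]); pickle.dump(s,open('s2.pkl','wb'))
print(s['clock'],s['eef_pos'],Rn.from_quat(s['ee_rot']).as_matrix().round(4),s['contact_force'])
E
```

```text
2.4 [0.55318116 0.16505546 0.11910463] [[ 9.063e-01  4.226e-01 -8.000e-04]
 [ 4.226e-01 -9.063e-01 -1.000e-04]
 [-7.000e-04 -2.000e-04 -1.000e+00]] [-0.02734792 -0.04146618  0.73352194]
```

View pics/w2.png

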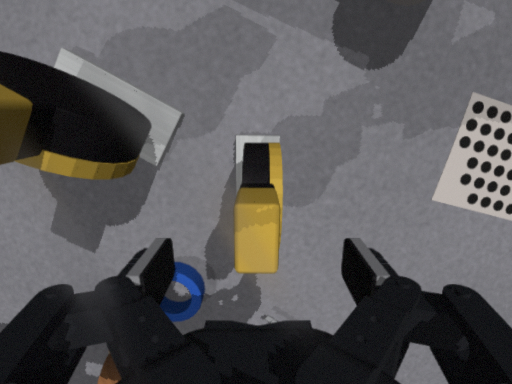

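Emit:
servo_tool(
  commands="1 0 -0.0015 -0.004 0 0 0;0 0 -0.0015 -0.004 0 0 0;0 0 -0.0015 -0.004 0 0 0;0 0 -0.0015 -0.004 0 0 0;0 0 -0.0015 -0.004 0 0 0",
)

```text
clock: 2.95
eef_pos: [0.5537, 0.1638, 0.116]
ee_rot: [0.976, 0.216, 0.001, -0.0]
contact_force: [0.5, -0.7, -0.1]
finger_gap: 0.0283
```

Emit:
servo_tool(
  commands="0 0 0 0 0 0 0;0 0 0 0 0 0 0;0 0 0 0 0 0 0",
)

```text
clock: 3.25
eef_pos: [0.5537, 0.1638, 0.116]
ee_rot: [0.976, 0.216, 0.001, -0.0]
contact_force: [0.3, -0.3, 0.4]
finger_gap: -0.0001
```

```bash
python3 - <<'E'
from h import *
im=read_camera('wrist'); cv2.imwrite('pics/w3.png',im[:,:,::-1]);im=read_camera('side'); cv2.imwrite('pics/s3.png',im[:,:,::-1]); cv2.imwrite('pics/s3c.png',cv2.resize(im[60:240,130:330,::-1],None,fx=3.3,fy=3.3,interpolation=cv2.INTER_CUBIC))
s=get_state();print(s)
E
```

```text
{'clock': 3.35, 'joint_pos': array([ 2.23597953e-01,  2.34942222e-01,  1.35822430e+00,  6.85572779e-05,
        1.54723754e+00, -2.12748575e-01]), 'qvel': array([-0.00101566, -0.00214965,  0.00068862, -0.00024516, -0.00037589,
       -0.0004055 ]), 'joint_torque': array([ 3.20360487e-03, -4.46645665e+01, -3.52083349e+01,  1.98801526e-04,
       -3.17626524e-03,  3.37751288e-06]), 'eef_pos': array([0.55368848, 0.16377322, 0.11603276]), 'ee_rot': array([ 9.76294466e-01,  2.16445746e-01,  5.94099105e-04, -3.74929394e-05]), 'contact_force': array([0.32532738, 0.19054311, 0.1210128 ]), 'torque': array([ 0.03583256,  0.00290437, -0.01767694]), 'finger_gap': -0.00014368607817854233}
```

View pics/w3.png

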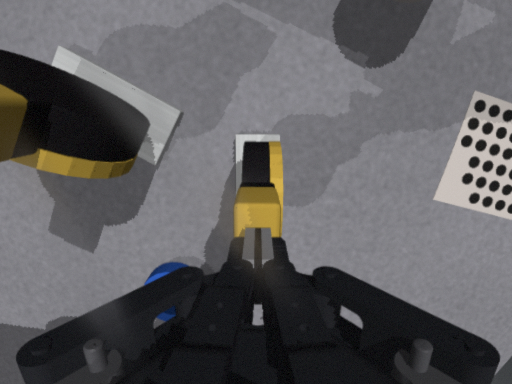

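View pics/s3c.png

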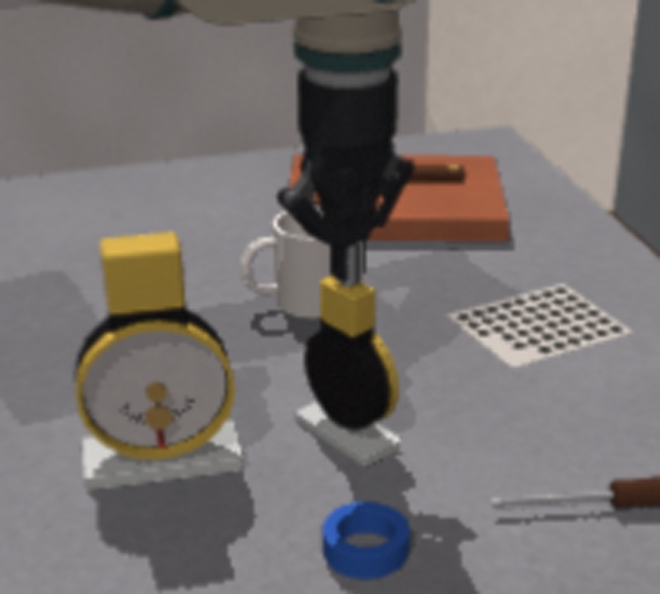

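```bash
python3 - <<'E'
from fit import *
s=get_state()
T=np.array(s['eef_pos']);Rt=Rn.from_quat(s['ee_rot']).as_matrix()
pts=[T+Rt@[0,0,-d] for d in (0,.019,.05,.1)]
for n in ['side','top','wrist']: print(n,proj(n,pts,s).round(1).tolist())
print(((proj('side',pts)-[130,60])*3.3).round())
im=read_camera('top'); cv2.imwrite('pics/t3.png',im[:,:,::-1]); cv2.imwrite('pics/t3c.png',cv2.resize(im[150:260,150:290,::-1],None,fx=5,fy=5,interpolation=cv2.INTER_CUBIC))
G=gpts([.5533,.1636,.43],[(a,b,.15) for a in(-.013,.013) for b in (-.022,.022)])
for n in ['side','top','wrist']: print(n,proj(n,G,s).round(1).tolist())
E
```

```text
side [[235.0, 156.5], [234.9, 150.4], [234.9, 140.2], [234.8, 123.1]]
top [[202.1, 194.7], [201.0, 194.1], [199.3, 193.0], [196.2, 191.2]]
wrist [[256.7, 218.8], [256.6, 230.2], [256.3, 254.9], [255.6, 326.1]]
[[346. 318.]
 [346. 298.]
 [346. 265.]
 [346. 208.]]
side [[236.6, 150.0], [225.9, 144.2], [243.8, 147.0], [233.1, 141.4]]
top [[209.3, 194.5], [195.0, 201.2], [205.5, 186.3], [191.3, 192.9]]
wrist [[233.0, 275.5], [231.5, 202.9], [278.1, 275.8], [280.5, 203.2]]
```

View pics/t3c.png

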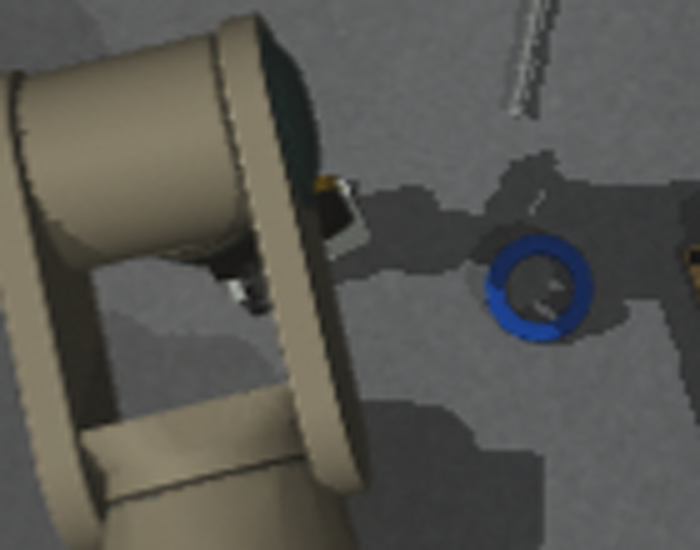

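```bash
python3 - <<'E'
import cv2
a=cv2.imread('pics/s3.png');b=cv2.imread('pics/w3.png');c=cv2.imread('pics/w2.png')
cv2.imwrite('pics/s3d.png',cv2.resize(a[110:205,200:270],None,fx=8,fy=6.2,interpolation=cv2.INTER_CUBIC))
import numpy as np
cv2.imwrite('pics/w3d.png',np.hstack([cv2.resize(x[130:290,200:315],None,fx=3.4,fy=3.4,interpolation=cv2.INTER_CUBIC) for x in (c,b)]))
E
```

```text
(no output)
```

View pics/s3d.png

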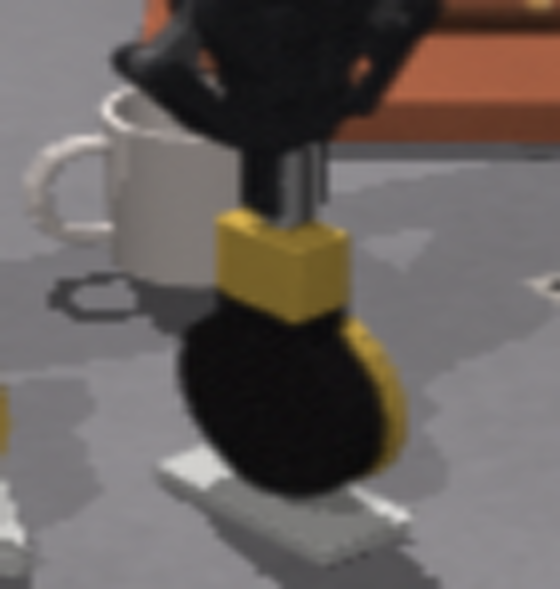

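View pics/w3d.png

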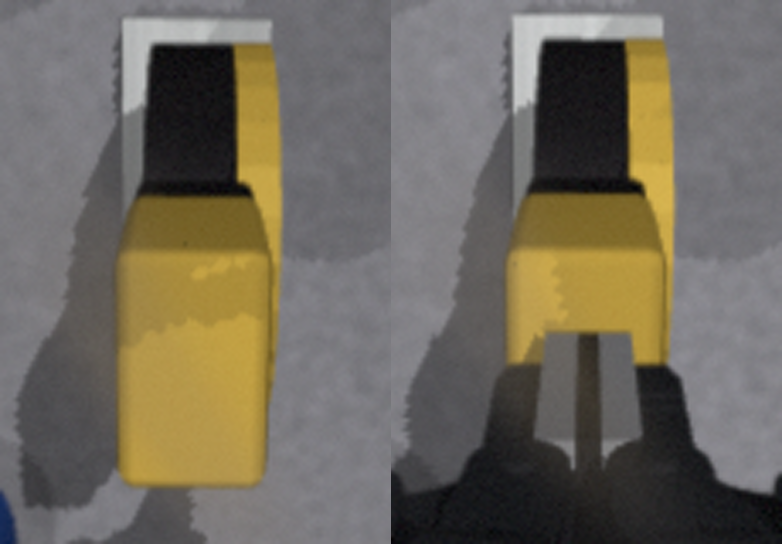

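```bash
python3 - <<'E'
from fit import *
s=get_state()
T=np.array(s['eef_pos']);Rt=Rn.from_quat(s['ee_rot']).as_matrix()
for d in (0,.01,.02,.03,.035,.04):
    print(d,proj('side',T+Rt@[0,.011,-d]).round(1),proj('wrist',T+Rt@[0,-.011,-d],s).round(1),proj('wrist',T+Rt@[0.01,-.011,-d],s).round(1))
import pickle
s1=pickle.load(open('s1.pkl','rb'))
T=np.array(s1['eef_pos']);Rt=Rn.from_quat(s1['ee_rot']).as_matrix()
for d in (0,.013,.03,.04,.05): print('open',d,proj('wrist',T+Rt@[0.0425,-.011,-d],s1).round(1),proj('wrist',T+Rt@[-0.0425,-.011,-d],s1).round(1))
E
```

```text
0 [[237.6 158. ]] [[256.7 203.1]] [[271.9 203.1]]
0.01 [[237.6 154.8]] [[256.6 208.1]] [[272.7 208.1]]
0.02 [[237.6 151.5]] [[256.6 213.6]] [[273.6 213.6]]
0.03 [[237.6 148.3]] [[256.5 219.8]] [[274.5 219.8]]
0.035 [[237.6 146.6]] [[256.4 223.1]] [[275.  223.1]]
0.04 [[237.6 145. ]] [[256.4 226.7]] [[275.6 226.7]]
open 0 [[321.3 203.2]] [[192.1 203. ]]
open 0.013 [[325.8 209.7]] [[187.5 209.5]]
open 0.03 [[332.7 219.7]] [[180.3 219.5]]
open 0.04 [[337.5 226.6]] [[175.4 226.4]]
open 0.05 [[342.9 234.4]] [[169.8 234.2]]
```

Emit:
servo_tool(
  commands="1 0 0 0.01 0 0 0;1 0 0 0.01 0 0 0;1 0 0 0.01 0 0 0;1 0 0 0.01 0 0 0;1 0 0 0.01 0 0 0",
)

```text
clock: 3.9
eef_pos: [0.5536, 0.1637, 0.1258]
ee_rot: [0.976, 0.216, 0.0, -0.0]
contact_force: [0.2, 0.6, -0.3]
finger_gap: 0.0724
```

Emit:
servo_tool(
  commands="1 0 0 0 0 0 0;1 0 0 0 0 0 0;1 0 0 0 0 0 0;1 0 0 -0.02 0 0 0;1 0 0 -0.032 0 0 0",
)

```text
clock: 4.4
eef_pos: [0.5532, 0.1637, 0.0927]
ee_rot: [0.976, 0.216, -0.0, -0.0]
contact_force: [-0.5, -0.0, 0.0]
finger_gap: 0.0854
```

```bash
python3 - <<'E'
from h import *
im=read_camera('wrist'); cv2.imwrite('pics/w4.png',im[:,:,::-1]);im=read_camera('side'); cv2.imwrite('pics/s4.png',im[:,:,::-1]); cv2.imwrite('pics/s4c.png',cv2.resize(im[100:205,190:280,::-1],None,fx=6,fy=5.6,interpolation=cv2.INTER_CUBIC))
s=get_state();print(s['clock'],s['eef_pos'],s['contact_force'],s['finger_gap'])
E
```

```text
4.5 [0.55216726 0.1634265  0.09128891] [ 0.51693482 -0.20107924 -0.2846294 ] 0.08539604667724214
```

View pics/s4c.png

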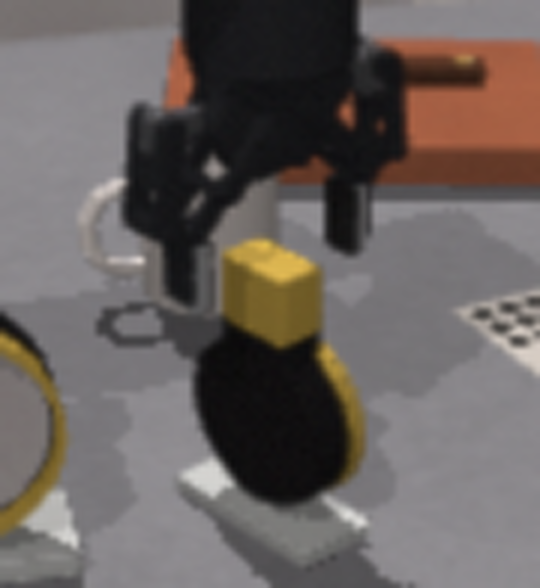

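View pics/w4.png

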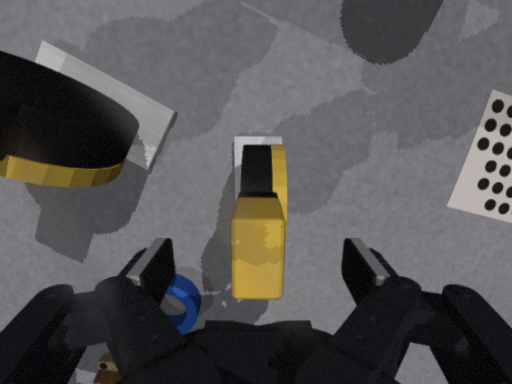

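Emit:
servo_tool(
  commands="1 0.001 0 -0.016 0 0 0;1 0.001 0 -0.016 0 0 0;1 0.001 0 -0.016 0 0 0",
)

```text
clock: 4.8
eef_pos: [0.5532, 0.1634, 0.0758]
ee_rot: [0.976, 0.216, -0.002, -0.0]
contact_force: [0.2, -0.1, -0.6]
finger_gap: 0.0855
```

Emit:
servo_tool(
  commands="0 0 0 0 0 0 0;0 0 0 0 0 0 0;0 0 0 0 0 0 0;0 0 0 0 0 0 0;0 0 0 0 0 0 0",
)

```text
clock: 5.3
eef_pos: [0.5534, 0.1634, 0.0762]
ee_rot: [0.976, 0.216, -0.002, 0.0]
contact_force: [-0.8, -1.1, 1.9]
finger_gap: 0.0255
```

Emit:
servo_tool(
  commands="0 0 0 0 0 0 0;0 0 0 0 0 0 0;0 0 0 0 0 0 0",
)

```text
clock: 5.6
eef_pos: [0.5534, 0.1635, 0.0762]
ee_rot: [0.976, 0.216, -0.002, -0.0]
contact_force: [0.3, -0.8, 0.7]
finger_gap: 0.0254
```

```bash
python3 - <<'E'
from h import *
im=read_camera('wrist'); cv2.imwrite('pics/w5.png',im[:,:,::-1]);im=read_camera('side'); cv2.imwrite('pics/s5.png',im[:,:,::-1]); cv2.imwrite('pics/s5c.png',cv2.resize(im[100:205,190:280,::-1],None,fx=6,fy=5.6,interpolation=cv2.INTER_CUBIC))
s=get_state();print(s['clock'],s['eef_pos'],s['ee_rot'],s['contact_force'],s['torque'],s['finger_gap'])
E
```

```text
5.7 [0.55343206 0.16344307 0.07621258] [ 9.76299585e-01  2.16417370e-01 -1.62522055e-03 -4.02429207e-06] [ 0.32356296 -1.11895229  0.50179843] [ 0.05342211  0.00660899 -0.02751531] 0.025371457779189952
```

View pics/s5c.png

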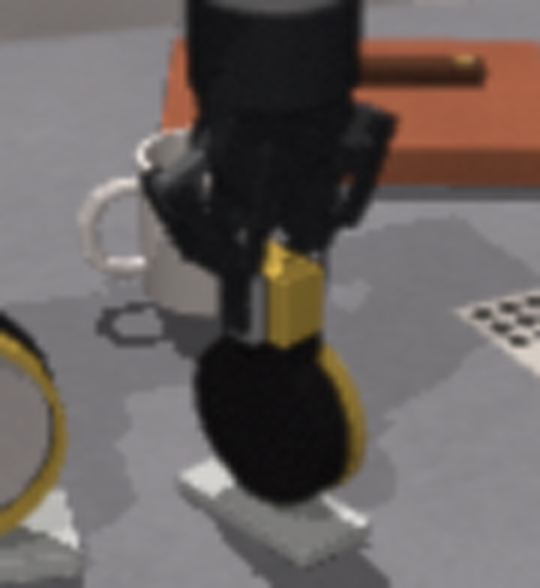

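View pics/w5.png

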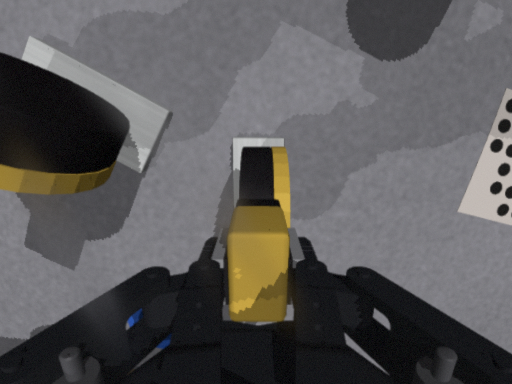

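Emit:
servo_tool(
  commands="0 0 0 0.02 0 0 0;0 0 0 0.05 0 0 0;0 0 0 0.08 0 0 0;0 0 0 0.11 0 0 0;0 0 0 0.13 0 0 0",
)

```text
clock: 6.2
eef_pos: [0.5535, 0.1635, 0.2078]
ee_rot: [0.976, 0.216, -0.001, 0.0]
contact_force: [0.6, 0.3, -4.0]
finger_gap: 0.0255
```

Emit:
servo_tool(
  commands="0 -0.005 -0.03 0.02 0 0 -6;0 -0.01 -0.06 0.04 0 0 -12;0 -0.015 -0.09 0.06 0 0 -18;0 -0.02 -0.12 0.08 0 0 -25;0 -0.025 -0.155 0.1 0 0 -32",
)

```text
clock: 6.7
eef_pos: [0.5279, 0.0077, 0.3075]
ee_rot: [0.998, -0.063, -0.002, -0.0]
contact_force: [0.9, -0.0, -3.6]
finger_gap: 0.0256
```

Emit:
servo_tool(
  commands="0 -0.005 -0.035 0.02 0 0 -7;0 -0.01 -0.07 0.04 0 0 -14;0 -0.015 -0.1 0.06 0 0 -21;0 -0.02 -0.14 0.08 0 0 -28;0 -0.025 -0.17 0.1 0 0 -35",
)

```text
clock: 7.2
eef_pos: [0.5023, -0.1642, 0.4071]
ee_rot: [0.932, -0.363, -0.003, -0.001]
contact_force: [0.3, -0.6, -3.5]
finger_gap: 0.0252
```

Emit:
servo_tool(
  commands="0 -0.015 -0.035 0 0 0 -7;0 -0.03 -0.07 0 0 0 -14;0 -0.045 -0.1 0 0 0 -21;0 -0.055 -0.14 0 0 0 -28;0 -0.06 -0.16 0 0 0 -35",
)

```text
clock: 7.7
eef_pos: [0.441, -0.3268, 0.4057]
ee_rot: [0.777, -0.629, -0.004, -0.001]
contact_force: [-0.5, -0.4, -2.9]
finger_gap: 0.025
```

Emit:
servo_tool(
  commands="0 -0.012 -0.025 0 0 0 -7;0 -0.025 -0.05 0 0 0 -14;0 -0.03 -0.06 0 0 0 -21;0 -0.03 -0.06 0 0 0 -28;0 -0.03 -0.06 0 0 0 -31",
)

```text
clock: 8.2
eef_pos: [0.4107, -0.3873, 0.4043]
ee_rot: [-0.578, 0.816, 0.005, 0.002]
contact_force: [-0.8, 0.9, -3.8]
finger_gap: 0.0254
```

Emit:
servo_tool(
  commands="0 0 0 0 0 0 0;0 0 0 0 0 0 0;0 0 0 0 0 0 0;0 0 0 0 0 0 0;0 0 0 0 0 0 0",
)

```text
clock: 8.7
eef_pos: [0.4107, -0.3873, 0.4043]
ee_rot: [-0.579, 0.816, 0.005, 0.002]
contact_force: [0.1, 0.2, -3.8]
finger_gap: 0.0255
```

Emit:
servo_tool(
  commands="0 0 0 0 0 0 0;0 0 0 0 0 0 0;0 0 0 0 0 0 0;0 0 0 0 0 0 0;0 0 0 0 0 0 0",
)

```text
clock: 9.2
eef_pos: [0.4107, -0.3873, 0.4043]
ee_rot: [-0.579, 0.816, 0.005, 0.002]
contact_force: [0.2, 0.8, -2.5]
finger_gap: 0.0256
```

```bash
python3 - <<'E'
from h import *
import pickle
s=get_state();im=read_camera('side'); cv2.imwrite('pics/s6.png',im[:,:,::-1]); pickle.dump(s,open('s6.pkl','wb'))
print(s['clock'],s['eef_pos'],s['joint_pos'],s['contact_force'],s['finger_gap']); print(Rn.from_quat(s['ee_rot']).as_matrix().round(4))
T=np.array(s['eef_pos']);Rt=Rn.from_quat(s['ee_rot']).as_matrix()
print(proj('side',[T+Rt@[0,0,.0762-.06],T+Rt@[0,0,.0762],T+Rt@[0.018,0,.0762-.06]]))
E
```

```text
9.2 [ 0.41071753 -0.38725436  0.40428881] [-0.8246579   0.25341046  0.75968947  0.00683833  2.13697856  1.08632913] [ 0.17904479  0.75070733 -2.54548831] 0.025580711479050035
[[-0.3302 -0.9439 -0.0015]
 [-0.9439  0.3302  0.0102]
 [-0.0091  0.0048 -0.9999]]
[[252.93352186 193.20770885]
 [251.4271572  235.04714551]
 [252.80892664 203.25629607]]
```

View pics/s6.png

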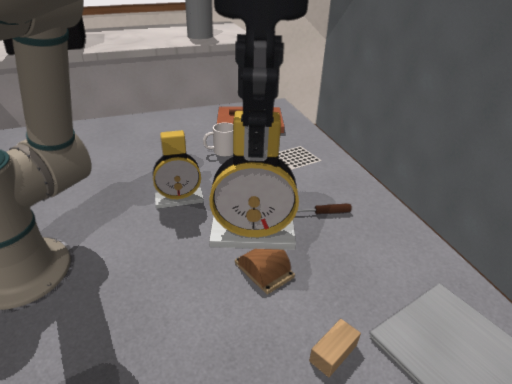

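```bash
python3 - <<'E'
import cv2
a=cv2.imread('pics/s6.png')
cv2.imwrite('pics/s6c.png',cv2.resize(a[145:245,202:306],None,fx=7,fy=5.9,interpolation=cv2.INTER_CUBIC))
E
```

```text
(no output)
```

View pics/s6c.png

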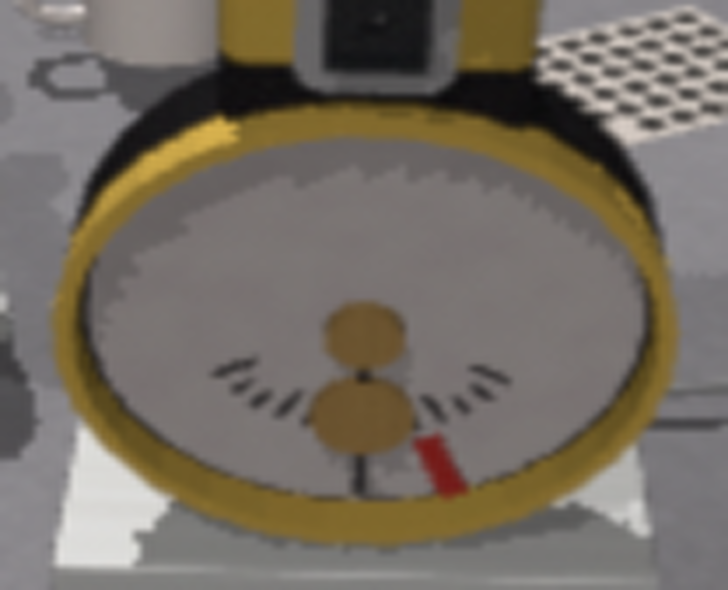

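```bash
cat > mk.py <<'E'
from h import *
import pickle
s=pickle.load(open('s6.pkl','rb'))
T=np.array(s['eef_pos']);Rt=Rn.from_quat(s['ee_rot']).as_matrix()
Rg=Rt@np.diag([1,-1,-1]); O=T+Rt@[0,0,.0762]
c=lambda u,v:np.array((202+u/7-.43,145+v/5.9-.42))
def loc(px,x):
    o,d=ray('side',px); o=Rg.T@(o-O); d=Rg.T@d
    return o+d*(x-o[0])/d[0]
for x in (.006,.010,.014,.018):
    P={k:loc(c(*v),x)[1:]*1000-[0,60] for k,v in dict(hub=(365,334),bob=(363,417),ptop=(364,374),ptip=(359,494),mt=(428,438),mb=(452,495),ml=(416,446),mr=(441,437),mbl=(440,497),mbr=(466,490)).items()}
    a=lambda q:np.degrees(np.arctan2(q[0],-q[1])).round(2)
    print(x,{k:v.round(1).tolist() for k,v in P.items()})
    h=P['hub']
    print(' mark dir',a(P['mb']-P['mt']),'mark-hub',a(P['mb']-h),a(P['mt']-h),'ptr-hub',a(P['ptip']-h),'ptr dir',a(P['ptip']-P['ptop']),'mark-nominal',a((P['mb']+P['mt'])/2),'ptr nominal',a(P['ptip']))
E
python3 mk.py
```

```text
0.006 {'hub': [1.1, -6.2], 'bob': [1.3, -25.5], 'ptop': [1.2, -15.4], 'ptip': [1.3, -44.4], 'mt': [11.8, -30.2], 'mb': [16.3, -44.1], 'ml': [10.0, -32.2], 'mr': [13.8, -29.9], 'mbl': [14.4, -44.7], 'mbr': [18.5, -42.8]}
 mark dir 17.91 mark-hub 21.88 24.09 ptr-hub 0.3 ptr dir 0.15 mark-nominal 20.7 ptr nominal 1.62
0.01 {'hub': [1.0, -3.2], 'bob': [1.3, -22.3], 'ptop': [1.1, -12.3], 'ptip': [1.2, -41.0], 'mt': [11.6, -26.9], 'mb': [16.0, -40.7], 'ml': [9.8, -28.9], 'mr': [13.6, -26.6], 'mbl': [14.1, -41.2], 'mbr': [18.2, -39.4]}
 mark dir 17.91 mark-hub 21.88 24.09 ptr-hub 0.3 ptr dir 0.15 mark-nominal 22.22 ptr nominal 1.66
0.014 {'hub': [0.9, -0.3], 'bob': [1.2, -19.1], 'ptop': [1.0, -9.2], 'ptip': [1.1, -37.5], 'mt': [11.4, -23.6], 'mb': [15.8, -37.2], 'ml': [9.6, -25.6], 'mr': [13.4, -23.3], 'mbl': [13.9, -37.8], 'mbr': [17.9, -35.9]}
 mark dir 17.91 mark-hub 21.88 24.09 ptr-hub 0.3 ptr dir 0.15 mark-nominal 24.03 ptr nominal 1.7
0.018 {'hub': [0.9, 2.7], 'bob': [1.1, -15.9], 'ptop': [1.0, -6.1], 'ptip': [1.0, -34.1], 'mt': [11.2, -20.4], 'mb': [15.5, -33.8], 'ml': [9.4, -22.3], 'mr': [13.1, -20.1], 'mbl': [13.7, -34.3], 'mbr': [17.6, -32.5]}
 mark dir 17.91 mark-hub 21.88 24.09 ptr-hub 0.3 ptr dir 0.15 mark-nominal 26.22 ptr nominal 1.76
```

Emit:
servo_tool(
  commands="0 -0.01 -0.025 0.025 0 0 0;0 -0.02 -0.055 0.05 0 0 0;0 -0.03 -0.085 0.075 0 0 0;0 -0.04 -0.113 0.1 0 0 0;0 -0.04 -0.113 0.1 0 0 0",
)

```text
clock: 9.75
eef_pos: [0.3588, -0.4899, 0.482]
ee_rot: [-0.577, 0.817, 0.004, 0.002]
contact_force: [0.4, -0.5, -4.6]
finger_gap: 0.025
```

Emit:
servo_tool(
  commands="0 0 0 0 0 0 0;0 0 0 0 0 0 0;0 0 0 0 0 0 0;0 0 0 0 0 0 0;0 0 0 0 0 0 0",
)

```text
clock: 10.25
eef_pos: [0.3591, -0.4894, 0.4828]
ee_rot: [-0.577, 0.817, 0.003, 0.002]
contact_force: [-0.2, 0.5, -3.0]
finger_gap: 0.0253
```

Emit:
servo_tool(
  commands="0 0 0 0 0 0 0;0 0 0 0 0 0 0;0 0 0 0 0 0 0",
)

```text
clock: 10.55
eef_pos: [0.3591, -0.4893, 0.4829]
ee_rot: [-0.577, 0.817, 0.003, 0.002]
contact_force: [0.6, -0.3, -4.8]
finger_gap: 0.0254
```

```bash
python3 - <<'E'
from h import *
import pickle
s=get_state();im=read_camera('side'); cv2.imwrite('pics/s7.png',im[:,:,::-1]); pickle.dump(s,open('s7.pkl','wb'))
print(s['clock'],s['eef_pos'],s['joint_pos'],s['contact_force'],s['finger_gap']); print(Rn.from_quat(s['ee_rot']).as_matrix().round(4))
T=np.array(s['eef_pos']);Rt=Rn.from_quat(s['ee_rot']).as_matrix()
p=proj('side',[T+Rt@[0,0,.0762-.06],T+Rt@[0,0,.0762],T+Rt@[0.018,0,.0762-.06]]);print(p)
x,y=p[0].astype(int); x0,y0=max(0,x-75),max(0,y-60);print(x0,y0)
cv2.imwrite('pics/s7c.png',cv2.resize(im[y0:y0+140,x0:x0+150,::-1],None,fx=5,fy=4.2,interpolation=cv2.INTER_CUBIC))
E
```

```text
10.55 [ 0.35914033 -0.48931261  0.48293977] [-1.00079464  0.59846309  0.12608718  0.00677253  2.42236214  0.91547373] [ 0.55849788 -0.31690402 -4.83717902] 0.025379083630956603
[[-3.339e-01 -9.426e-01  9.000e-04]
 [-9.426e-01  3.338e-01  6.900e-03]
 [-6.800e-03  1.500e-03 -1.000e+00]]
[[233.29885653 192.92020196]
 [233.6504215  254.56691786]
 [231.81026878 208.58205522]]
158 132
```

View pics/s7c.png

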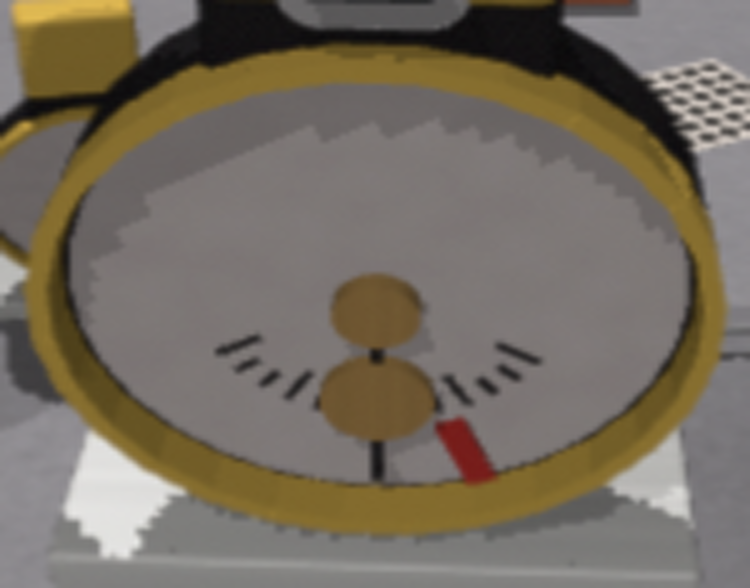

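```bash
python3 - <<'E'
import cv2
a=cv2.imread('pics/s7.png')
cv2.imwrite('pics/s7d.png',cv2.resize(a[180:252,215:270],None,fx=12,fy=8,interpolation=cv2.INTER_CUBIC))
E
```

```text
(no output)
```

View pics/s7d.png

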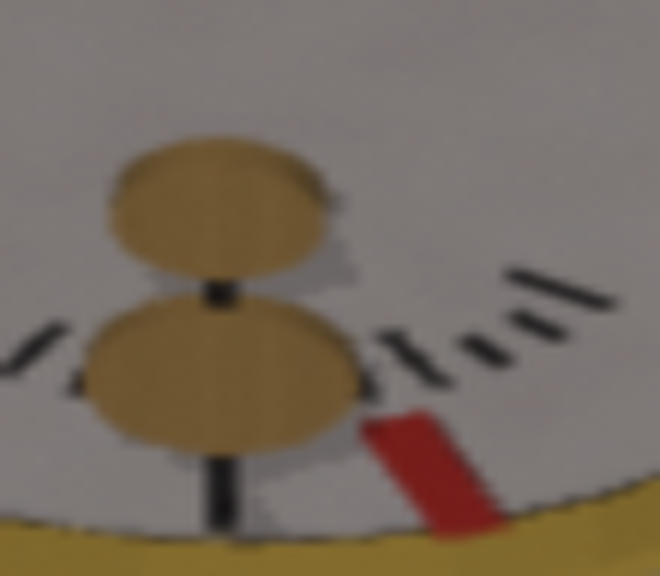

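```bash
cat > mk2.py <<'E'
from h import *
import pickle
s=pickle.load(open('s7.pkl','rb'))
T=np.array(s['eef_pos']);Rt=Rn.from_quat(s['ee_rot']).as_matrix()
Rg=Rt@np.diag([1,-1,-1]); O=T+Rt@[0,0,.0762]
c=lambda u,v:np.array((215+u/12-.46,180+v/8-.44))
c5=lambda u,v:np.array((158+u/5-.4,132+v/4.2-.38))
def loc(px,x):
    o,d=ray('side',px); o=Rg.T@(o-O); d=Rg.T@d
    return o+d*(x-o[0])/d[0]
a=lambda q:np.degrees(np.arctan2(q[0],-q[1])).round(2)
for x in (.008,.010,.012,.014,.016,.018):
    P={k:loc(c(*v),x)[1:]*1000-[0,60] for k,v in dict(hub=(219,207),bob=(222,374),ptop=(220,295),ptip=(221,530),mt=(396,422),mb=(470,530),ml=(362,430),mr=(430,413),mbl=(435,535),mbr=(505,525)).items()}
    print(x,{k:v.round(1).tolist() for k,v in P.items()})
    print('  dir',a(P['mb']-P['mt']),a(P['mbl']-P['ml']),a(P['mbr']-P['mr']),'ptr dir',a(P['ptip']-P['ptop']),a(P['ptip']-P['hub']),'r',[np.hypot(*(P[k]-[P['hub'][0],0])).round(1) for k in ('mt','mb','ptip')],'ang',[a(P[k]-[P['hub'][0],0]) for k in ('mt','mb','ptip')])
E
python3 mk2.py
```

```text
0.008 {'hub': [0.1, -5.0], 'bob': [0.1, -23.8], 'ptop': [0.1, -14.7], 'ptip': [-0.0, -43.0], 'mt': [10.7, -29.1], 'mb': [15.6, -42.4], 'ml': [8.6, -30.2], 'mr': [12.7, -28.0], 'mbl': [13.4, -43.1], 'mbr': [17.7, -41.6]}
  dir 20.17 20.17 20.03 ptr dir -0.18 -0.13 r [np.float64(31.0), np.float64(45.1), np.float64(43.0)] ang [np.float64(20.04), np.float64(20.08), np.float64(-0.11)]
0.01 {'hub': [0.2, -3.4], 'bob': [0.3, -22.1], 'ptop': [0.2, -13.1], 'ptip': [0.1, -41.1], 'mt': [10.7, -27.4], 'mb': [15.5, -40.5], 'ml': [8.7, -28.4], 'mr': [12.7, -26.2], 'mbl': [13.4, -41.2], 'mbr': [17.7, -39.8]}
  dir 20.17 20.17 20.03 ptr dir -0.18 -0.13 r [np.float64(29.3), np.float64(43.3), np.float64(41.1)] ang [np.float64(21.03), np.float64(20.75), np.float64(-0.11)]
0.012 {'hub': [0.3, -1.9], 'bob': [0.4, -20.4], 'ptop': [0.3, -11.5], 'ptip': [0.2, -39.2], 'mt': [10.7, -25.6], 'mb': [15.5, -38.6], 'ml': [8.7, -26.6], 'mr': [12.7, -24.5], 'mbl': [13.4, -39.3], 'mbr': [17.6, -37.9]}
  dir 20.17 20.17 20.03 ptr dir -0.18 -0.13 r [np.float64(27.7), np.float64(41.5), np.float64(39.2)] ang [np.float64(
[... 485 characters left out ...]
6, -8.2], 'ptip': [0.5, -35.4], 'mt': [10.8, -22.1], 'mb': [15.4, -34.8], 'ml': [8.8, -23.1], 'mr': [12.7, -21.0], 'mbl': [13.3, -35.5], 'mbr': [17.5, -34.1]}
  dir 20.17 20.17 20.03 ptr dir -0.18 -0.13 r [np.float64(24.4), np.float64(37.9), np.float64(35.4)] ang [np.float64(24.78), np.float64(23.14), np.float64(-0.13)]
0.018 {'hub': [0.7, 2.6], 'bob': [0.7, -15.3], 'ptop': [0.7, -6.6], 'ptip': [0.6, -33.5], 'mt': [10.8, -20.4], 'mb': [15.4, -32.9], 'ml': [8.8, -21.4], 'mr': [12.7, -19.3], 'mbl': [13.3, -33.6], 'mbr': [17.4, -32.2]}
  dir 20.17 20.17 20.03 ptr dir -0.18 -0.13 r [np.float64(22.7), np.float64(36.1), np.float64(33.5)] ang [np.float64(26.4), np.float64(24.09), np.float64(-0.13)]
```

```bash
python3 - <<'E'
from h import *
import pickle
def RR(q,sg=1):
    return (Rn.from_euler('z',q[0])*Rn.from_euler('y',q[1]+q[2])*Rn.from_euler('z',sg*q[3])*Rn.from_euler('y',q[4])*Rn.from_euler('z',q[5]+np.pi)).as_matrix()
for f in ['s1','s6','s7']:
    s=pickle.load(open(f+'.pkl','rb')); R=Rn.from_quat(s['ee_rot']).as_matrix()
    for sg in (1,-1): print(f,sg,np.degrees(np.linalg.norm(Rn.from_matrix(RR(s['joint_pos'],sg).T@R).as_rotvec())).round(3))
# approximate IK orientation at stock: j1~az, j2+j3 ~ from similar radius & height
for flip in (0,1):
  for a in (0,.2,.3665):
    yaw=np.radians(19.15)+np.pi*flip
    Rg=(Rn.from_euler('z',yaw)*Rn.from_euler('x',-a)).as_matrix(); Rt=Rg@np.diag([1,-1,-1])
    def f(v): 
        q=[np.arctan2(-.16,.53),v[0]*0+1.45,0,v[1],v[2],v[3]]
        q[2]=0; q[0]+=0
        return Rn.from_matrix(RR(q,1).T@Rt).as_rotvec()
    best=None
    for j60 in (-2.5,-1,0,1,2.5):
        r=least_squares(f,[0,0,1.6,j60])
        if best is None or r.cost<best.cost-1e-9: best=r
    print(flip,a,best.x.round(3),best.cost)
E
```

```text
s1 1 0.0
s1 -1 0.011
s6 1 0.0
s6 -1 0.784
s7 1 0.0
s7 -1 0.776
0 0 [-0.    -0.     1.692 -0.627] 6.693100220357892e-18
0 0.2 [ 0.    -0.162  1.573 -0.637] 2.5927014360386726e-18
0 0.3665 [ 0.    -0.296  1.474 -0.631] 4.703759728997864e-17
1 0 [ 0.     0.     1.692 -3.769] 1.4685835521771425e-16
1 0.2 [-0.     0.166  1.807 -3.739] 6.371277457911555e-17
1 0.3665 [ 0.     0.311  1.898 -3.699] 1.441822744013679e-16
```

Emit:
servo_tool(
  commands="0 0.01 0.03 -0.01 0 0 -6;0 0.02 0.06 -0.025 0 0 -13;0 0.03 0.1 -0.04 0 0 -20;0 0.04 0.14 -0.055 0 0 -26;0 0.05 0.17 -0.07 0 0 -26",
)

```text
clock: 11.1
eef_pos: [0.409, -0.317, 0.4128]
ee_rot: [-0.378, 0.926, 0.002, 0.003]
contact_force: [0.2, -0.5, -1.5]
finger_gap: 0.0253
```

Emit:
servo_tool(
  commands="0 0.01 0.035 -0.015 0 0 -6;0 0.025 0.075 -0.03 0 0 -13;0 0.04 0.115 -0.045 0 0 -20;0 0.055 0.155 -0.06 0 0 -26;0 0.065 0.19 -0.075 0 0 -26",
)

```text
clock: 11.6
eef_pos: [0.4743, -0.125, 0.3371]
ee_rot: [-0.158, 0.987, 0.001, 0.004]
contact_force: [0.6, -0.3, -3.8]
finger_gap: 0.0252
```

Emit:
servo_tool(
  commands="0 0.02 0.04 -0.02 0 0 0;0 0.025 0.06 -0.03 0 0 0;0 0.025 0.06 -0.04 0 0 0;0 0.025 0.06 -0.04 0 0 0;0 0.025 0.06 -0.04 0 0 0",
)

```text
clock: 12.1
eef_pos: [0.4991, -0.0658, 0.2976]
ee_rot: [-0.158, 0.987, 0.001, 0.004]
contact_force: [-0.6, -0.8, -3.3]
finger_gap: 0.0258
```

```bash
python3 - <<'E'
from h import *
import pickle
s=get_state();im=read_camera('wrist'); cv2.imwrite('pics/w8.png',im[:,:,::-1]); pickle.dump(s,open('s8.pkl','wb'))
print(s['clock'],s['eef_pos'],s['joint_pos'],s['finger_gap']); R=Rn.from_quat(s['ee_rot']).as_matrix();print(R.round(4),np.degrees(np.arctan2(R[1,0],R[0,0])))
E
```

```text
12.1 [ 0.49912053 -0.06577806  0.29756079] [-0.20701936 -0.01324186  1.2654496   0.00437838  1.88284378  2.61883298] 0.025808572145390896
[[-9.501e-01 -3.118e-01  7.300e-03]
 [-3.118e-01  9.501e-01  2.700e-03]
 [-7.700e-03  3.000e-04 -1.000e+00]] -161.83168937327096
```

View pics/w8.png

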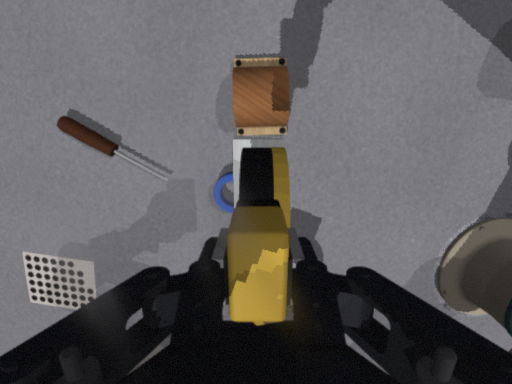

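```bash
python3 - <<'E'
import cv2
a=cv2.imread('pics/w8.png')
cv2.imwrite('pics/w8c.png',cv2.resize(a[45:145,215:310],None,fx=7,fy=5.9,interpolation=cv2.INTER_CUBIC))
E
```

```text
(no output)
```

View pics/w8c.png

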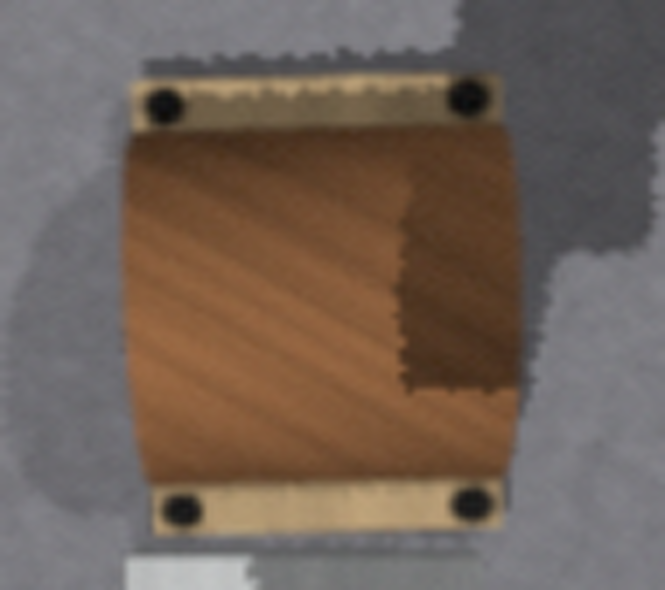

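```bash
python3 - <<'E'
from fit import *
import pickle
s8=pickle.load(open('s8.pkl','rb'))
w=lambda u,v:(215+u/7-.43,45+v/5.9-.42)
W=[('wrist',w(131,84),(.04,-.058,.012),s8),('wrist',w(500,74),(-.04,-.058,.012),s8),('wrist',w(504,525),(-.04,.058,.012),s8),('wrist',w(154,532),(.04,.058,.012),s8)]
p,r=fit(W,[.526,-.156,.334]);print(p,np.degrees(p[2]),r.round(2))
H=[onz('wrist',w(*q),.012,s8) for q in [(165,106),(468,97),(471,503),(183,510)]]
print(np.mean(H,0),[h.round(4) for h in H])
v=(H[0]-H[1])+(H[3]-H[2]); u=(H[3]-H[0])+(H[2]-H[1]); print(np.degrees(np.arctan2(v[1],v[0])),np.degrees(np.arctan2(-u[0],u[1])))
t=lambda u,v:(170+u/4.4-.4,170+v/4.4-.4)
s=lambda u,v:(140+u/3.3-.35,120+v/3.3-.35)
obs=[('top',t(516,132),(.04,.058,.012),None),('top',t(556,236),(-.04,.058,.012),None),('top',t(660,76),(.04,-.058,.012),None),('top',t(702,184),(-.04,-.058,.012),None),
('side',s(316,462),(-.04,.058,.012),None),('side',s(420,566),(-.04,-.058,.012),None),('side',s(511,510),(.04,-.058,.012),None)]
p,r=fit(W+obs,[.52,-.15,.4]); print('stock',p,np.degrees(p[2]))
E
```

```text
[ 0.52600706 -0.15466194  0.3460777 ] 19.828791380251207 [[-0.11 -0.56]
 [ 0.11 -0.48]
 [-0.01  0.5 ]
 [ 0.01  0.7 ]]
[ 0.52620271 -0.15488838  0.012     ] [array([ 0.5743, -0.1921,  0.012 ]), array([ 0.5127, -0.2146,  0.012 ]), array([ 0.4781, -0.1176,  0.012 ]), array([ 0.5398, -0.0953,  0.012 ])]
19.984110943901925 19.63702158740085
stock [ 0.52606197 -0.15520688  0.34278768] 19.64028753235028
```

```bash
cat > plan.py <<'E'
from h import *
Tg=np.array([0.55343206,0.16344307,0.07621258]);Rgr=Rn.from_quat([9.76299585e-01,2.16417370e-01,-1.62522055e-03,-4.02429207e-06]).as_matrix()
def yawof(R): return np.arctan2(R[1,0],R[0,0])
G0=Rn.from_euler('z',yawof(Rgr)).as_matrix()
rel=Rgr.T@G0; f=Rgr.T@(np.array([.5533,.1636,0])-Tg)
SX,SY,SYAW=.526,-.155,np.radians(19.8)
R45=.045
def target(lean,gap=0.,dy=0.,dz=0.,ds=0.):
    """lean rad rolling; gap along foot normal; returns tool R,T"""
    Rg=(Rn.from_euler('z',SYAW+np.pi)*Rn.from_euler('x',-lean)).as_matrix()
    C=np.array([SX,SY,.012]); n=Rg[:,2]; y=Rg[:,1]
    O=C+(R45+gap)*n-(R45*lean+ds)*y+[0,0,dz]
    Rt=Rg@rel.T
    return Rt,O-Rt@f
def gauge(s):
    R=Rn.from_quat(s['ee_rot']).as_matrix(); Rg=R@rel; return Rg,np.array(s['eef_pos'])+R@f
def move(s,Rt,T):
    R=Rn.from_quat(s['ee_rot']).as_matrix()
    rv=np.degrees(Rn.from_matrix(Rt@R.T).as_rotvec())
    return (T-np.array(s['eef_pos'])).round(4),rv.round(2)
def rep(s):
    Rg,O=gauge(s); lean=-np.arcsin(Rg[2,1]); print('clock',s['clock'],'foot',O.round(4),'lean',np.degrees(lean).round(2),'pitch',np.degrees(np.arcsin(Rg[2,0])).round(2),'yaw',np.degrees(yawof(Rg)).round(2),'F',np.round(s['contact_force'],2),'M',np.round(s['torque'],3),'gap',round(s['finger_gap'],4))
    Sg=Rn.from_euler('z',SYAW+np.pi).as_matrix().T@(O-[SX,SY,.012]); n=Sg@[0,0,1]
    nl=Rn.from_euler('z',SYAW+np.pi).as_matrix().T@Rg[:,2]
    print('  foot rel ridge axis(mm)',(Sg*1000).round(2),'height of foot plane over surface mm',((-Sg@nl*-1-.045)*1000).round(2))
E
python3 - <<'E'
from plan import *
s=get_state(); rep(s); print(f)
print(move(s,*target(0,gap=.05)),move(s,*target(0,gap=.02)))
E
```

```text
clock 12.15 foot [ 0.4998 -0.066   0.2218] lean 0.04 pitch -0.31 yaw -161.86 F [ 0.93 -0.95 -3.31] M [ 0.019 -0.01  -0.008] gap 0.0256
  foot rel ridge axis(mm) [ -5.46 -92.65 209.79] height of foot plane over surface mm 164.72
[ 0.00018835 -0.00014382  0.07621249]
(array([ 0.0266, -0.0889, -0.1148]), array([-0.13,  0.28,  1.66])) (array([ 0.0266, -0.0889, -0.1448]), array([-0.13,  0.28,  1.66]))
```

Emit:
servo_tool(
  commands="0 0.01 -0.03 -0.02 -0.1 0.3 1.7;0 0.02 -0.06 -0.05 -0.1 0.3 1.7;0 0.0265 -0.089 -0.08 -0.1 0.3 1.7;0 0.0265 -0.089 -0.11 -0.1 0.3 1.7;0 0.0265 -0.089 -0.13 -0.1 0.3 1.7",
)

```text
clock: 12.65
eef_pos: [0.5249, -0.1568, 0.166]
ee_rot: [-0.171, 0.985, 0.001, 0.001]
contact_force: [-0.4, 0.5, -4.2]
finger_gap: 0.0249
```

Emit:
servo_tool(
  commands="0 0 0 0 0 0 0;0 0 0 0 0 0 0;0 0 0 0 0 0 0",
)

```text
clock: 12.95
eef_pos: [0.5257, -0.1574, 0.1683]
ee_rot: [-0.17, 0.985, -0.0, 0.002]
contact_force: [0.8, 0.5, -2.7]
finger_gap: 0.0257
```

```bash
python3 - <<'E'
from plan import *
s=get_state(); rep(s)
print(move(s,*target(0,gap=.0)),move(s,*target(0,gap=.01)))
im=read_camera('side'); cv2.imwrite('pics/s9.png',im[:,:,::-1]); cv2.imwrite('pics/s9c.png',cv2.resize(im[150:300,200:320,::-1],None,fx=5,fy=4,interpolation=cv2.INTER_CUBIC))
im=read_camera('wrist'); cv2.imwrite('pics/w9.png',im[:,:,::-1])
E
```

```text
clock 12.95 foot [ 0.5259 -0.1576  0.0921] lean -0.02 pitch -0.06 yaw -160.37 F [ 0.8   0.46 -2.66] M [ 0.024 -0.035  0.011] gap 0.0257
  foot rel ridge axis(mm) [ 0.97  2.43 80.12] height of foot plane over surface mm 35.12
(array([ 0.0002,  0.0026, -0.0351]), array([-0.  ,  0.06,  0.17])) (array([ 0.0002,  0.0026, -0.0251]), array([-0.  ,  0.06,  0.17]))
```

View pics/s9c.png

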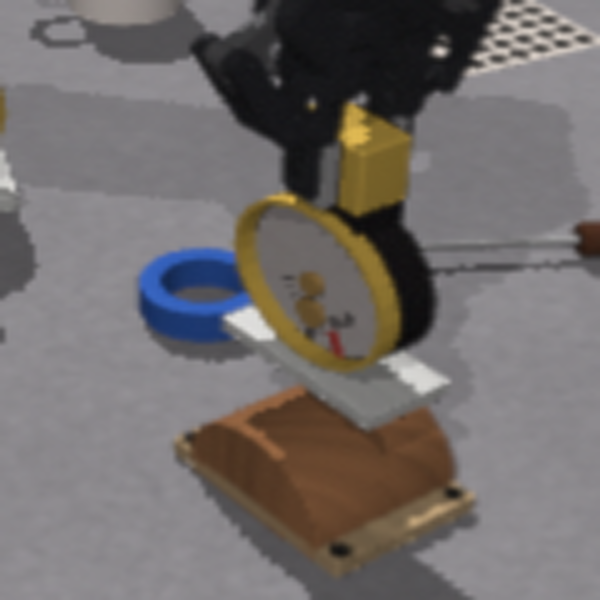

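View pics/w9.png

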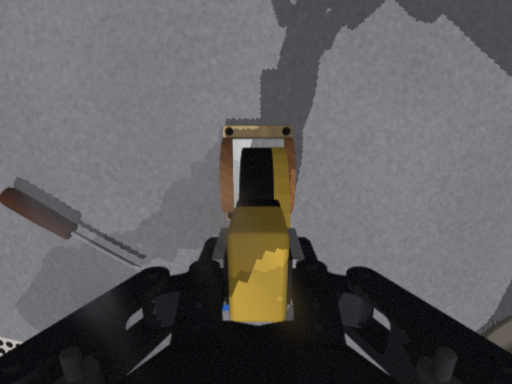

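Emit:
servo_tool(
  commands="0 0 0.0025 -0.01 0 0 0.2;0 0 0.0025 -0.02 0 0 0.2;0 0 0.0025 -0.026 0 0 0.2;0 0 0.0025 -0.029 0 0 0.2;0 0 0.0025 -0.029 0 0 0.2",
)

```text
clock: 13.55
eef_pos: [0.5253, -0.1545, 0.1382]
ee_rot: [-0.172, 0.985, 0.0, 0.001]
contact_force: [0.0, 0.2, -3.6]
finger_gap: 0.0251
```

```bash
python3 - <<'E'
from plan import *
s=get_state(); rep(s)
print(move(s,*target(0,gap=.0)),s['eef_pos'])
E
```

```text
clock 13.55 foot [ 0.5254 -0.1546  0.062 ] lean 0.04 pitch 0.02 yaw -160.14 F [ 0.    0.23 -3.62] M [0.049 0.005 0.02 ] gap 0.0251
  foot rel ridge axis(mm) [ 0.44 -0.57 49.97] height of foot plane over surface mm 4.97
(array([ 0.0006, -0.0003, -0.005 ]), array([-0.03, -0.03, -0.06])) [ 0.52531919 -0.15448962  0.13817964]
```

Emit:
servo_tool(
  commands="0 0.0005 0 -0.001 0 0 0;0 0.0005 0 -0.002 0 0 0;0 0.0005 0 -0.003 0 0 0;0 0.0005 0 -0.0035 0 0 0;0 0.0005 0 -0.004 0 0 0",
)

```text
clock: 14.05
eef_pos: [0.5259, -0.1545, 0.1342]
ee_rot: [-0.172, 0.985, 0.0, 0.001]
contact_force: [-0.3, -0.1, -3.3]
finger_gap: 0.0252
```

Emit:
servo_tool(
  commands="0 0 0 -0.0005 0 0 0;0 0 0 -0.0005 0 0 0",
)

```text
clock: 14.25
eef_pos: [0.5258, -0.1545, 0.1336]
ee_rot: [-0.172, 0.985, 0.0, 0.001]
contact_force: [0.2, -0.1, -3.0]
finger_gap: 0.0256
```

```bash
python3 - <<'E'
from plan import *
s=get_state(); rep(s)
print(move(s,*target(0,gap=.0)),s['eef_pos'])
E
```

```text
clock 14.25 foot [ 0.5259 -0.1546  0.0574] lean 0.04 pitch 0.02 yaw -160.14 F [ 0.16 -0.13 -3.04] M [-0.018 -0.029  0.057] gap 0.0256
  foot rel ridge axis(mm) [-4.000e-02 -3.800e-01  4.543e+01] height of foot plane over surface mm 0.43
(array([ 0.0001, -0.0003, -0.0004]), array([-0.03, -0.03, -0.06])) [ 0.52582766 -0.15450871  0.13364718]
```

Emit:
servo_tool(
  commands="0 0 0 -0.0004 0 0 0;0 0 0 -0.0004 0 0 0;0 0 0 -0.0004 0 0 0",
)

```text
clock: 14.55
eef_pos: [0.5258, -0.1545, 0.1333]
ee_rot: [-0.172, 0.985, 0.0, 0.001]
contact_force: [0.2, -0.8, -3.4]
finger_gap: 0.0249
```

Emit:
servo_tool(
  commands="0 0 0 -0.0004 0 0 0;0 0 0 -0.0004 0 0 0;0 0 0 -0.0004 0 0 0",
)

```text
clock: 14.85
eef_pos: [0.5259, -0.1546, 0.1332]
ee_rot: [-0.172, 0.985, 0.0, 0.002]
contact_force: [-0.8, -0.3, -2.0]
finger_gap: 0.0255
```

Emit:
servo_tool(
  commands="0 0 0 -0.0004 0 0 0;0 0 0 -0.0004 0 0 0;0 0 0 -0.0004 0 0 0",
)

```text
clock: 15.15
eef_pos: [0.526, -0.1546, 0.1331]
ee_rot: [-0.172, 0.985, 0.0, 0.002]
contact_force: [-2.2, 0.0, 0.5]
finger_gap: 0.0256
```

Emit:
servo_tool(
  commands="0 0 0 -0.0002 0 0 0;0 0 0 -0.0002 0 0 0;0 0 0 -0.0002 0 0 0;0 0 0 -0.0002 0 0 0;0 0 0 -0.0002 0 0 0",
)

```text
clock: 15.65
eef_pos: [0.526, -0.1546, 0.1331]
ee_rot: [-0.172, 0.985, -0.0, 0.002]
contact_force: [-1.3, 0.9, 2.3]
finger_gap: 0.0255
```

Emit:
servo_tool(
  commands="0 0 0 0 0 0 0;0 0 0 0 0 0 0;0 0 0 0 0 0 0;0 0 0 0 0 0 0;0 0 0 0 0 0 0",
)

```text
clock: 16.15
eef_pos: [0.526, -0.1546, 0.1331]
ee_rot: [-0.172, 0.985, -0.0, 0.002]
contact_force: [-2.1, -0.2, 0.8]
finger_gap: 0.0258
```

```bash
python3 - <<'E'
from plan import *
s=get_state(); rep(s)
im=read_camera('side'); cv2.imwrite('pics/s10.png',im[:,:,::-1]); cv2.imwrite('pics/s10c.png',cv2.resize(im[170:300,220:320,::-1],None,fx=6,fy=4.6,interpolation=cv2.INTER_CUBIC))
rep(get_state())
for a in (5,10,15,21): print(a,move(s,*target(np.radians(a))))
E
```

```text
clock 16.15 foot [ 0.5262 -0.1548  0.0569] lean -0.0 pitch -0.02 yaw -160.14 F [-2.09 -0.24  0.84] M [ 0.116  0.508 -0.024] gap 0.0258
  foot rel ridge axis(mm) [-0.23 -0.14 44.9 ] height of foot plane over surface mm -0.1
clock 16.2 foot [ 0.5262 -0.1548  0.0569] lean -0.0 pitch -0.02 yaw -160.15 F [-1.8   0.63  2.48] M [0.074 0.497 0.018] gap 0.0254
  foot rel ridge axis(mm) [-0.22 -0.12 44.93] height of foot plane over surface mm -0.07
5 (array([ 0.0021, -0.0065, -0.    ]), array([ 4.7 ,  1.72, -0.05]))
10 (array([ 0.0044, -0.0127, -0.0003]), array([ 9.4 ,  3.41, -0.05]))
15 (array([ 0.0066, -0.019 , -0.0009]), array([14.1 ,  5.11, -0.05]))
21 (array([ 0.0094, -0.0266, -0.002 ]), array([19.75,  7.15, -0.05]))
```

View pics/s10c.png

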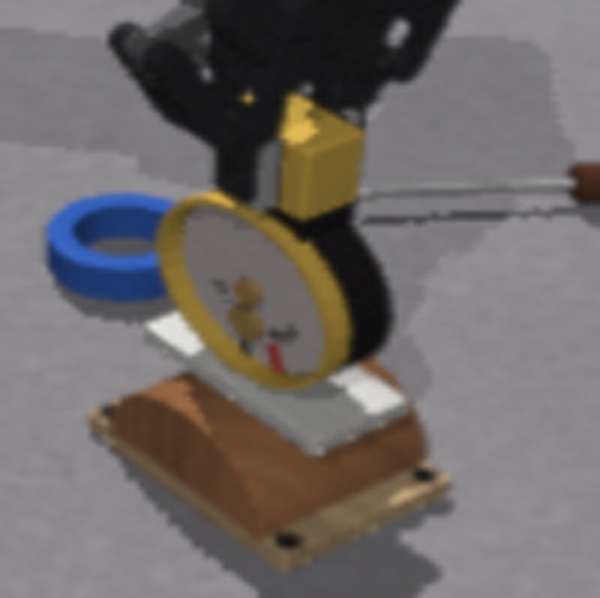

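Emit:
servo_tool(
  commands="0 0.0009 -0.0026 0 1.88 0.68 0;0 0.0017 -0.0052 0 3.76 1.37 0;0 0.0026 -0.0078 -0.0001 5.64 2.05 0;0 0.0035 -0.0102 -0.0002 7.52 2.73 0;0 0.0044 -0.0127 -0.0003 9.4 3.41 0",
)

```text
clock: 16.7
eef_pos: [0.5306, -0.1679, 0.1325]
ee_rot: [-0.171, 0.981, 0.087, -0.014]
contact_force: [1.1, 1.4, -1.8]
finger_gap: 0.0255
```

```bash
python3 - <<'E'
from plan import *
s=get_state(); rep(s)
for a in (10,12,14,16,18): print(a,move(s,*target(np.radians(a))))
E
```

```text
clock 16.7 foot [ 0.5262 -0.1554  0.0575] lean 10.17 pitch -0.01 yaw -160.17 F [ 1.05  1.39 -1.79] M [ 0.04  -0.235 -0.079] gap 0.0255
  foot rel ridge axis(mm) [-3.000e-02  4.000e-01  4.549e+01] height of foot plane over surface mm -0.16
10 (array([-0.0002,  0.0005,  0.0002]), array([-0.17, -0.04, -0.03]))
12 (array([ 0.0007, -0.002 ,  0.    ]), array([ 1.72,  0.63, -0.02]))
14 (array([ 0.0016, -0.0045, -0.0002]), array([ 3.6 ,  1.31, -0.02]))
16 (array([ 0.0025, -0.007 , -0.0005]), array([ 5.48,  1.99, -0.02]))
18 (array([ 0.0034, -0.0096, -0.0008]), array([ 7.36,  2.67, -0.02]))
```

Emit:
servo_tool(
  commands="0 0.0007 -0.002 -0.0001 1.72 0.63 0;0 0.0016 -0.0045 -0.0003 3.6 1.31 0;0 0.0025 -0.007 -0.0006 5.48 1.99 0;0 0.0034 -0.0096 -0.001 7.36 2.67 0;0 0.0034 -0.0096 -0.001 7.36 2.67 0",
)

```text
clock: 17.2
eef_pos: [0.5341, -0.1786, 0.1311]
ee_rot: [-0.169, 0.973, 0.155, -0.026]
contact_force: [-0.1, -0.9, -0.5]
finger_gap: 0.0249
```

```bash
python3 - <<'E'
from plan import *
s=get_state(); rep(s)
for a in (18,19.5,21): print(a,move(s,*target(np.radians(a))))
E
```

```text
clock 17.2 foot [ 0.5262 -0.1565  0.0586] lean 18.09 pitch 0.02 yaw -160.26 F [-0.11 -0.86 -0.46] M [-0.283 -0.108 -0.032] gap 0.0249
  foot rel ridge axis(mm) [ 0.31  1.47 46.6 ] height of foot plane over surface mm -0.25
18 (array([-0.0001,  0.0012,  0.0006]), array([-0.07, -0.05,  0.06]))
19.5 (array([ 0.0006, -0.0007,  0.0003]), array([1.34, 0.46, 0.06]))
21 (array([ 0.0013, -0.0026,  0.    ]), array([2.75, 0.97, 0.06]))
```

Emit:
servo_tool(
  commands="0 0.0006 -0.0012 -0.0002 1.3 0.46 0;0 0.0013 -0.0028 -0.0005 2.75 0.97 0;0 0.0013 -0.0028 -0.0005 2.75 0.97 0;0 0.0013 -0.0028 -0.0005 2.75 0.97 0;0 0.0013 -0.0028 -0.0005 2.75 0.97 0",
)

```text
clock: 17.7
eef_pos: [0.5354, -0.1814, 0.1307]
ee_rot: [-0.168, 0.969, 0.179, -0.03]
contact_force: [0.2, -2.8, 0.9]
finger_gap: 0.0254
```

Emit:
servo_tool(
  commands="0 0 0 0 0 0 0;0 0 0 0 0 0 0;0 0 0 0 0 0 0;0 0 0 0 0 0 0;0 0 0 0 0 0 0",
)

```text
clock: 18.2
eef_pos: [0.5354, -0.1814, 0.1308]
ee_rot: [-0.168, 0.969, 0.179, -0.03]
contact_force: [-0.1, -0.5, -0.5]
finger_gap: 0.0252
```

```bash
python3 - <<'E'
from plan import *
s=get_state(); rep(s)
im=read_camera('side'); cv2.imwrite('pics/s11.png',im[:,:,::-1]); cv2.imwrite('pics/s11c.png',cv2.resize(im[170:300,220:320,::-1],None,fx=6,fy=4.6,interpolation=cv2.INTER_CUBIC))
cv2.imwrite('pics/s11d.png',cv2.resize(im[215:265,240:295,::-1],None,fx=12,fy=11,interpolation=cv2.INTER_CUBIC))
s=get_state(); rep(s)
import pickle; pickle.dump(s,open('s11.pkl','wb'))
for a in (18,19.5,21): print(a,move(s,*target(np.radians(a))))
E
```

```text
clock 18.2 foot [ 0.5263 -0.1559  0.0595] lean 20.96 pitch 0.01 yaw -160.25 F [-0.11 -0.49 -0.46] M [-0.628 -0.12   0.032] gap 0.0252
  foot rel ridge axis(mm) [ 0.05  0.97 47.52] height of foot plane over surface mm -0.28
clock 18.25 foot [ 0.5262 -0.1559  0.0595] lean 20.96 pitch 0.02 yaw -160.25 F [ 0.58 -1.51 -0.31] M [-0.558 -0.113  0.072] gap 0.0255
  foot rel ridge axis(mm) [ 0.08  0.95 47.48] height of foot plane over surface mm -0.32
18 (array([-0.0013,  0.004 ,  0.001 ]), array([-2.78, -1.02,  0.05]))
19.5 (array([-0.0007,  0.0021,  0.0007]), array([-1.37, -0.51,  0.05]))
21 (array([0.    , 0.0002, 0.0004]), array([ 0.04, -0.  ,  0.05]))
```

View pics/s11c.png

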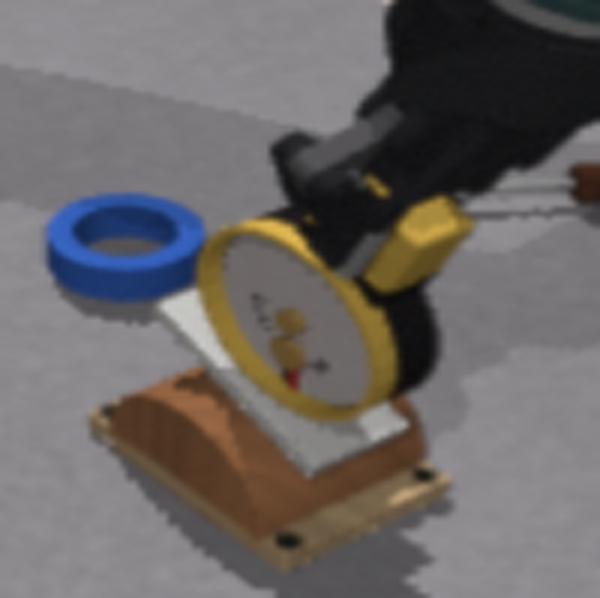

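View pics/s11d.png

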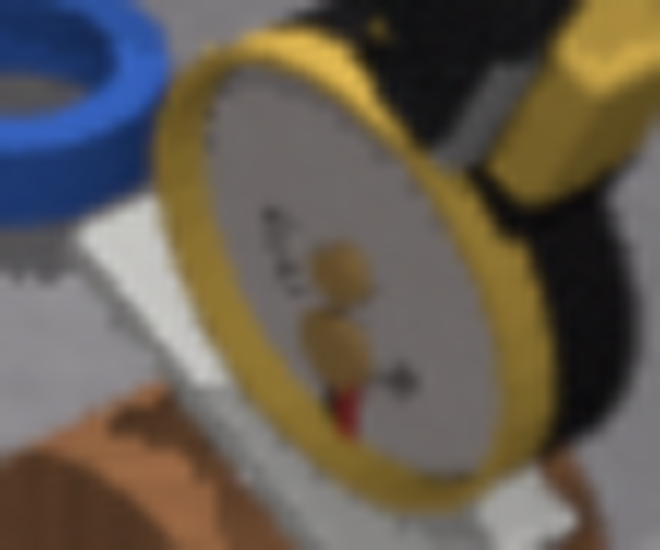

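```bash
cat > ov.py <<'E'
from plan import *
import pickle,sys
def ov(img,s,mark,out,x0,y0,w,h,k,ptr=None,xp=.0148,xm=.0115,dl=0.,draw=True):
    Rg,O=gauge(s); lean=-np.arcsin(Rg[2,1])
    Rg=Rg@Rn.from_euler('x',-dl).as_matrix() # extra lean
    lean+=dl
    if ptr is None: ptr=lean
    im=cv2.resize(img[y0:y0+h,x0:x0+w],None,fx=k,fy=k,interpolation=cv2.INTER_CUBIC)
    def P(L): 
        p=proj('side',[O+Rg@np.array(l) for l in L]); return ((p-[x0,y0]+.5)*k-.5)
    def pol(a,r,x,off=0): return (x,r*np.sin(a)+off*np.cos(a),.06-r*np.cos(a)+off*np.sin(a))
    def line(L,c,cl=False): cv2.polylines(im,[np.round(P(L)*8).astype(np.int32)],cl,c,1,cv2.LINE_AA,3)
    line([pol(mark,28e-3,xm,-2.25e-3),pol(mark,28e-3,xm,2.25e-3),pol(mark,42e-3,xm,2.25e-3),pol(mark,42e-3,xm,-2.25e-3)],(255,255,0),True)
    line([pol(ptr,0,xp),pol(ptr,36e-3,xp)],(0,255,0))
    line([(.022,-.048,0),(.022,.048,0),(-.022,.048,0)],(255,0,255))
    line([(.022,-.048,.01),(.022,.048,.01),(-.022,.048,.01)],(255,0,255))
    line([(.018,46e-3*np.sin(t),.06+46e-3*np.cos(t)) for t in np.linspace(0,6.28,40)],(255,255,255),True)
    cv2.imwrite(out,im)
E
python3 - <<'E'
from ov import *
s=pickle.load(open('s11.pkl','rb')); im=cv2.imread('pics/s11.png')
ov(im,s,np.radians(21),'pics/ov11.png',240,205,55,62,9)
s=pickle.load(open('s7.pkl','rb')); im=cv2.imread('pics/s7.png')
ov(im,s,np.radians(21),'pics/ov7.png',158,140,150,140,4)
E
```

```text
(no output)
```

View pics/ov11.png

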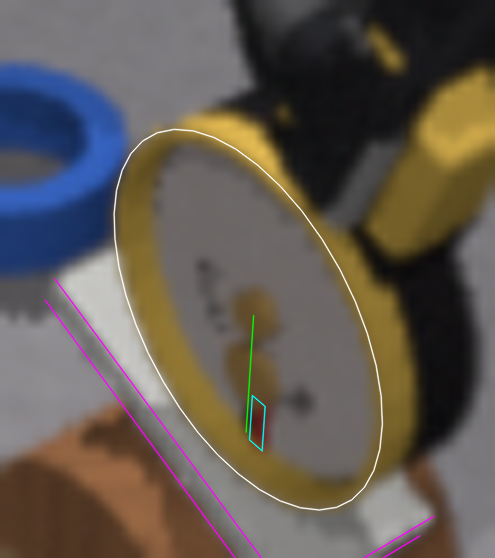

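View pics/ov7.png

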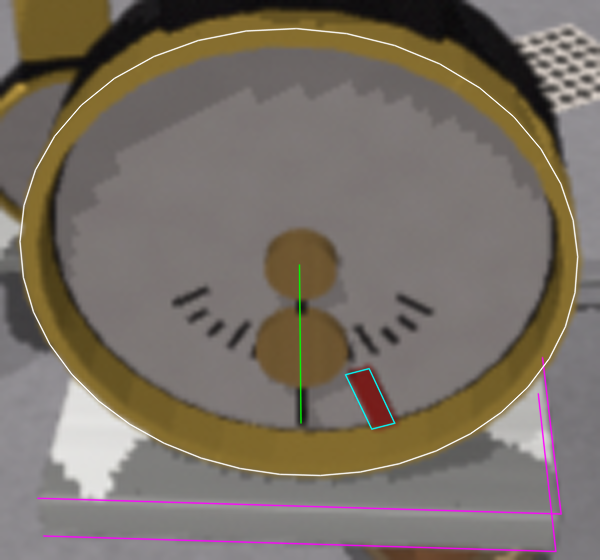

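Emit:
servo_tool(
  commands="0 0 0.0001 -0.0003 0.2 0.1 0;0 0 0.0001 -0.0003 0.2 0.1 0;0 0 0.0001 -0.0003 0.2 0.1 0;0 0 0.0001 -0.0003 0.2 0.1 0;0 0 0.0001 -0.0003 0.2 0.1 0",
)

```text
clock: 18.75
eef_pos: [0.5355, -0.1815, 0.1307]
ee_rot: [-0.168, 0.969, 0.181, -0.03]
contact_force: [0.2, -3.4, 2.6]
finger_gap: 0.0251
```

```bash
python3 - <<'E'
from ov import *
F=[]
for i in range(12):
    s=get_state(); F.append(np.r_[s['contact_force'],s['torque']]); im=read_camera('side')
rep(s); print(np.mean(F,0).round(2),np.std(F,0).round(2))
cv2.imwrite('pics/s12.png',im[:,:,::-1]); ov(im[:,:,::-1],s,np.radians(21.1),'pics/ov12.png',225,190,90,95,6)
cv2.imwrite('pics/s12d.png',cv2.resize(im[215:265,240:295,::-1],None,fx=12,fy=11,interpolation=cv2.INTER_CUBIC))
im=read_camera('wrist');cv2.imwrite('pics/w12.png',im[:,:,::-1])
im=read_camera('top');cv2.imwrite('pics/t12.png',im[:,:,::-1])
E
```

```text
clock 19.3 foot [ 0.5263 -0.1557  0.0596] lean 21.16 pitch 0.02 yaw -160.25 F [-0.02 -4.05  5.02] M [-0.844 -0.01   0.096] gap 0.0252
  foot rel ridge axis(mm) [-1.000e-02  7.800e-01  4.756e+01] height of foot plane over surface mm -0.36
[ 0.42 -3.41  3.49 -0.81 -0.02  0.08] [0.34 0.55 0.91 0.05 0.03 0.03]
```

View pics/ov12.png

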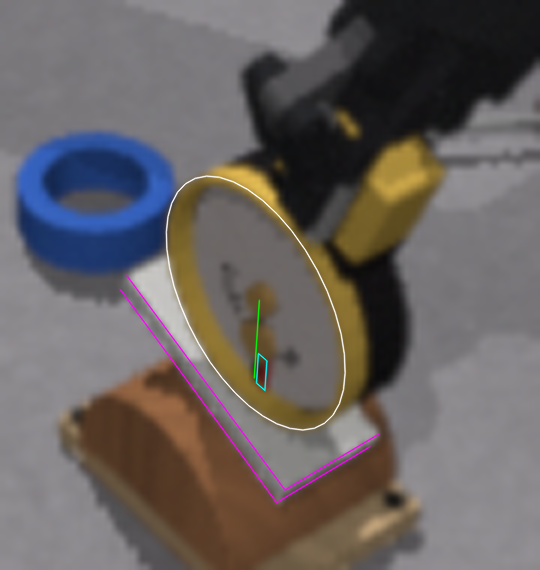

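View pics/s12d.png

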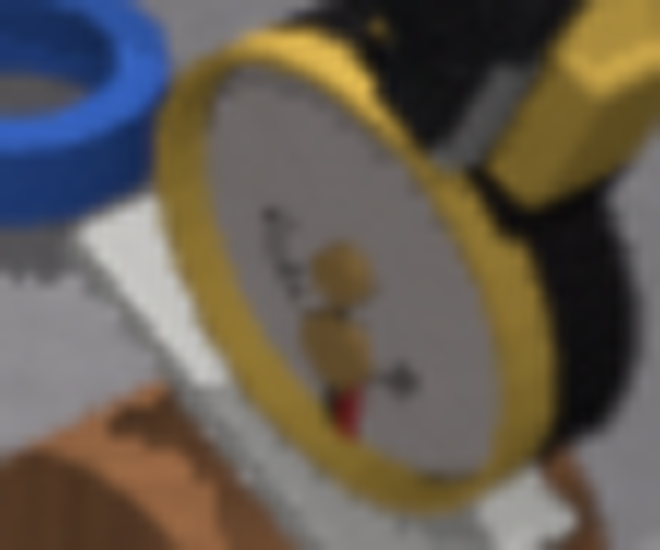

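View pics/w12.png

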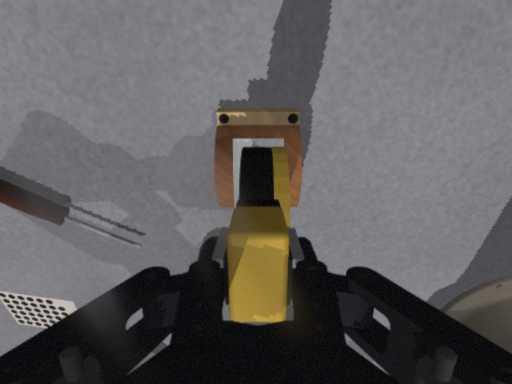

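View pics/s12.png

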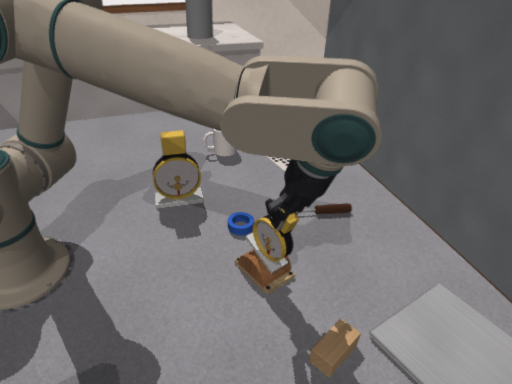

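Emit:
servo_tool(
  commands="0 0 -0.0001 0.0001 0 0 0;0 0 -0.0001 0.0001 0 0 0;0 0 -0.0001 0.0001 0 0 0;0 0 -0.0001 0.0001 0 0 0",
)

```text
clock: 19.85
eef_pos: [0.5355, -0.1815, 0.1307]
ee_rot: [-0.168, 0.969, 0.181, -0.03]
contact_force: [1.3, -4.1, 3.5]
finger_gap: 0.0253
```

```bash
python3 - <<'E'
from ov import *
F=[]
for i in range(16):
    s=get_state(); F.append(np.r_[s['contact_force'],s['torque']]); im=read_camera('side')
rep(s); F=np.array(F); print(F[:8].mean(0).round(2),F[8:].mean(0).round(2)); Rg,O=gauge(s); print('normal',(F[:,:3].mean(0)+[0,0,3.6])@Rg)
E
```

```text
clock 20.6 foot [ 0.5262 -0.1557  0.0596] lean 21.17 pitch 0.03 yaw -160.25 F [ 0.24 -2.21  2.12] M [-0.75  -0.206  0.039] gap 0.0255
  foot rel ridge axis(mm) [2.000e-02 7.900e-01 4.757e+01] height of foot plane over surface mm -0.36
[ 0.99 -3.19  2.74 -0.79 -0.13  0.03] [ 0.72 -3.02  2.39 -0.77 -0.17  0.02]
normal [0.25176213 0.77150273 6.90875203]
```

```bash
python3 -c "
from cell import *
print(sign_off()); s=get_state(); print(s['clock'],s['contact_force'],s['finger_gap'])"
```

```text
the job is handed in; nothing more can be done
None
the job is handed in; nothing more can be done
```

I picked up the smaller gauge and stood it level on the half-round, foot square across the ridge. I then rolled it over to 21.2° and handed it in still held there, about 20.6 s into the run. The larger look-alike gauge was left where it stood.

**How the lean was set:** I measured the red mark with the gauge held close to the side camera. Several readings put it at about 21° (0.37 rad), with a spread of roughly ±1°.

**Last checks:**
- **Lean:** it was steady at 21.2°, with fore-and-aft tilt under 0.1° and the foot within about 0.1° of square across the ridge. These figures come from the arm's pose readings, assuming no slip in the grip.
- **Contact:** the foot pressed on the wood with about 7 N.
- **Pointer:** in the last side picture the pointer sits at the edge of the mark. It does not look exactly centred. My overlay predicts that offset, because the camera sees the dial obliquely and I took the pointer to stand in front of the mark. That view is too coarse to prove a match closer than a few degrees.

**Disagreements and slips:**
- **First grasp missed:** the fingertips sit about 38 mm short of the stated TCP, so the gripper shut just above the grip block without touching anything. I found this in two camera views, came down further and grasped it properly.
- **Small slide:** the foot slid by about 1 mm during the rocking.

I didn't measure the bystanders again, but I saw no contact with them in the pictures.

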